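# Put the hand planes back on their rack in order of length

## Robot

A 6-joint arm with a two-finger parallel gripper is mounted at the origin on the work surface. World frame = base frame: x ahead of the robot, y to its left, z up, the work surface at z = 0. Lengths are in m, angles in rad, forces in N, time in s.
With the tool pointing down it reaches from about 0.325 to 0.75 m from the base axis. Payload 7.6 kg.
Tool frame: the origin (TCP) lies at the very end of the fingers, on their centre line; the grasp point (between the pads) lies 19 mm behind it; z points along the fingers, y is the line along which they close (so a half turn about z gives the same grasp; the last joint's range is limited). The gripper opens to 85 mm and grips with 20 to 120 N. Pads are 22 mm wide; open, the fingers measure 114 mm over their backs; the gripper's body (76 mm by 85 mm) begins 54 mm behind the grasp point. The pads swing forward as they close: fully open they stand 13 mm farther back than shut.
Start: joints at [-1.29, 0.052, 1.401, -0, 1.689, -0.07], TCP at [0.18, -0.493, 0.21] pointing down, gripper open.
Joint ranges: [-2.9, 2.9], [-0.91, 2.17], [0.12, 2.37], [-1.06, 4.2], [0.26, 2.73], [-2.93, 2.93]. Speed limits (rad/s): [2.57, 2.57, 3.01, 3.14, 3.14, 3.14].

## Interface

Orientations are given as a rotation vector (axis times angle).
In Python, from cell import robot gives the robot as it stands.
- The arm moves only by the tool arm_command, never from a script. Its argument "steps" is a list of rows, each a list of 7 numbers: the turn, a rotation vector about the tool's x, y, z in rad, then the shift along the tool's x, y, z in m, then the closure, from 0 (fully open) to 1 (shut). A call has 1 to 12 rows; each row shifts and turns the commanded pose from where the row before left it, along the tool's axes as they then stand; what a row does not reach is not made up. A row lasts 1/12 s, in which the tool goes at most 41.7 mm and 7.16 degrees, less where a joint would pass 70% of its speed; a pose out of reach is approached as far as the arm can. A call is refused whole if a number of a shift passes 0.0417 or a number of a turn 0.125, either way. A call with a gripper value outside its range is refused whole. The fingers move at their own pace and stop on an object; "force" is the grip in N (left out, the last holds). Time passes only in rows, so rows that do not move let the fingers close. It gives the time, the measured TCP pose, the force, the opening and the grip force at its end, in the units of the state.
- robot.state(): the state, without advancing time (a new reading comes with each control period).
- robot.read_camera(name): name is "side" or "top"; returns (picture, depth): 400x640x3 uint8, red, green, blue; 400x640 float32, m along the optical axis (not along the pixel's ray), 0 where there is no reading.
- robot.get_calibration(name): a dict with "mtx" (3x3 intrinsics, pixels), "k1" (the pictures are not rectified: a ray, as slopes to the right and down, at radius r is drawn at 1 + k1 r^2 times it, then the intrinsics apply), "R" (3x3) and "t" (3): a world point X has camera coordinates R X + t. Camera axes: x right, y down, z forward; pixel columns grow to the right and rows downward; lengths in m; the calibration is good to about 2 mm. A picture is of the moment at which its call begins. get_calibration takes no time and is no camera call.
- robot.finish_job(): hands the job in; it is judged then, once.
The state is a dict: "time": time; "joint_positions": joint angles; "qd": joint speeds; "effort": joint torques, N m; "position": TCP position; "eef_rot": TCP orientation; "ft_force": force on the tool from outside, world axes, zero at the start; "moment": the same for the moment, N m; "gripper_width": opening from 0.0 (shut) to 1.0 (fully open); "finger_force": force on a finger pad.
Only numpy, scipy, OpenCV 4.12 (cv2) and the standard library are available. Lean on these libraries where they do the work, as an engineer would, in place of code of your own. Each camera call takes 0.05 s, during which the arm holds its last target. There are 200 camera calls.

## Task

Put the four wooden hand planes away on the cork rests of the plane rack in order of length: the shortest on the rest next to the round bench dog, then longer and longer away from it, the longest at the far end of the row. Stand each plane flat on its sole, centred on its own rest and lying along it; either end may point forward.

Things in the scene. Friction and masses are not known exactly. Their poses are not given: they have to be found in the camera images.
- plane_1: shortest of four pale wooden hand planes, standing on its sole: a block 75 mm long, 34 wide, 36 high, with a steel iron and darker wedge (20 mm wide) sticking up from the middle of its top to 54 mm above the sole; 130 g give or take 30 %. Origin: centre of the sole; x along its length to the toe, y across, z up. Grip it across the flat sides, near mid-length.
- plane_2: second shortest of four pale wooden hand planes, standing on its sole: a block 105 mm long, 38 wide, 39 high, with a steel iron and darker wedge (24 mm wide) sticking up from the middle of its top to 57 mm above the sole; 200 g give or take 30 %. Origin: centre of the sole; x along its length to the toe, y across, z up. Grip it across the flat sides, near mid-length.
- plane_3: second longest of four pale wooden hand planes, standing on its sole: a block 140 mm long, 42 wide, 42 high, with a steel iron and darker wedge (28 mm wide) sticking up from the middle of its top to 60 mm above the sole; 320 g give or take 30 %. Origin: centre of the sole; x along its length to the toe, y across, z up. Grip it across the flat sides, near mid-length.
- plane_4: longest of four pale wooden hand planes, standing on its sole: a block 175 mm long, 46 wide, 45 high, with a steel iron and darker wedge (32 mm wide) sticking up from the middle of its top to 63 mm above the sole; 460 g give or take 30 %. Origin: centre of the sole; x along its length to the toe, y across, z up. Grip it across the flat sides, near mid-length.
- rest_a: end one of four equal brown cork strips, 180 x 56 mm, 5 mm thick, side by side 85 mm apart in the order a, b, c, d on a reddish-brown board (the rack, 190 x 360 mm, 12 mm thick), fixed to the bench; place and slight turn differ. Origin: centre of its underside; its top is 5 mm higher (17 mm above the bench). x along the strip, y along the row, z up.
- rest_b: inner one of four equal brown cork strips, 180 x 56 mm, 5 mm thick, side by side 85 mm apart in the order a, b, c, d on a reddish-brown board (the rack, 190 x 360 mm, 12 mm thick), fixed to the bench; place and slight turn differ. Origin: centre of its underside; its top is 5 mm higher (17 mm above the bench). x along the strip, y along the row, z up.
- rest_c: inner one of four equal brown cork strips, 180 x 56 mm, 5 mm thick, side by side 85 mm apart in the order a, b, c, d on a reddish-brown board (the rack, 190 x 360 mm, 12 mm thick), fixed to the bench; place and slight turn differ. Origin: centre of its underside; its top is 5 mm higher (17 mm above the bench). x along the strip, y along the row, z up.
- rest_d: end one of four equal brown cork strips, 180 x 56 mm, 5 mm thick, side by side 85 mm apart in the order a, b, c, d on a reddish-brown board (the rack, 190 x 360 mm, 12 mm thick), fixed to the bench; place and slight turn differ. Origin: centre of its underside; its top is 5 mm higher (17 mm above the bench). x along the strip, y along the row, z up.
- dog: round wooden bench dog, an upright pale peg 30 mm in diameter, 50 mm high, fixed in the bench beyond one end of the row of rests (a or d, it differs), its axis about 98 mm from the nearest rest's centre. A small flat offcut lies at the other end. Origin: centre of its foot on the bench, z up.
There are look-alikes about, which are no part of the job. Leave any black or pink look-alike of the plane_2 alone.

How it is judged:
At the end, for the whole second after the job is handed in: Counting from the bench dog the rests carry plane_1, 2, 3, 4, each centred within 15 mm, along its rest within 0.2 rad (either way round), upright within 0.1 rad, sole on the cork (1 to 10 mm above the rest's origin), released and at rest (((horizontal distance between dog and rest_a below 0.2 m and (horizontal distance between plane_1 and rest_a below 0.015 m and angle between the x axis of plane_1 and the x axis of rest_a, either way round below 0.2 rad and angle between plane_1's own z axis and vertical below 0.1 rad and z of plane_1 in the frame of rest_a between 0.001 and 0.01 m and linear speed of plane_1 below 0.02 m/s) and (horizontal distance between plane_2 and rest_b below 0.015 m and angle between the x axis of plane_2 and the x axis of rest_b, either way round below 0.2 rad and angle between plane_2's own z axis and vertical below 0.1 rad and z of plane_2 in the frame of rest_b between 0.001 and 0.01 m and linear speed of plane_2 below 0.02 m/s) and (horizontal distance between plane_3 and rest_c below 0.015 m and angle between the x axis of plane_3 and the x axis of rest_c, either way round below 0.2 rad and angle between plane_3's own z axis and vertical below 0.1 rad and z of plane_3 in the frame of rest_c between 0.001 and 0.01 m and linear speed of plane_3 below 0.02 m/s) and (horizontal distance between plane_4 and rest_d below 0.015 m and angle between the x axis of plane_4 and the x axis of rest_d, either way round below 0.2 rad and angle between plane_4's own z axis and vertical below 0.1 rad and z of plane_4 in the frame of rest_d between 0.001 and 0.01 m and linear speed of plane_4 below 0.02 m/s)) or (not (horizontal distance between dog and rest_a below 0.2 m) and (horizontal distance between plane_1 and rest_d below 0.015 m and angle between the x axis of plane_1 and the x axis of rest_d, either way round below 0.2 rad and angle between plane_1's own z axis and vertical below 0.1 rad and z of plane_1 in the frame of rest_d between 0.001 and 0.01 m and linear speed of plane_1 below 0.02 m/s) and (horizontal distance between plane_2 and rest_c below 0.015 m and angle between the x axis of plane_2 and the x axis of rest_c, either way round below 0.2 rad and angle between plane_2's own z axis and vertical below 0.1 rad and z of plane_2 in the frame of rest_c between 0.001 and 0.01 m and linear speed of plane_2 below 0.02 m/s) and (horizontal distance between plane_3 and rest_b below 0.015 m and angle between the x axis of plane_3 and the x axis of rest_b, either way round below 0.2 rad and angle between plane_3's own z axis and vertical below 0.1 rad and z of plane_3 in the frame of rest_b between 0.001 and 0.01 m and linear speed of plane_3 below 0.02 m/s) and (horizontal distance between plane_4 and rest_a below 0.015 m and angle between the x axis of plane_4 and the x axis of rest_a, either way round below 0.2 rad and angle between plane_4's own z axis and vertical below 0.1 rad and z of plane_4 in the frame of rest_a between 0.001 and 0.01 m and linear speed of plane_4 below 0.02 m/s)))); the robot touches nothing.
It also fails if it takes over 134 s, if anything falls off the work surface, if the arm or the gripper's body presses on something with over 40 N, if the wrist force passes 120 N, or if a joint passes its speed limit or range.

## Working session

There is one attempt and no reset: what is moved stays moved. The work goes in short steps, Python scripts to look and compute and a tool call to move; the robot and the scene stay as the last step left them, time stands still between calls to the robot, and variables do not carry over. Pictures are saved under pics/ and viewed, at most 14 in all, crops included, and the job is handed in when it is done.

Besides the shell and the picture viewer there is one more tool, called after "Emit:" as name([rows], argument=value, ...), one row to a line, values as JSON. arm_command: Moves the arm, as the interface text tells. Its arguments: {"type":"object","properties":{"steps":{"type":"array","items":{"type":"array","items":{"type":"number"}}},"force":{"type":"number"}},"required":["steps"]}

```bash
mkdir -p pics
cat > h.py <<'E'
import numpy as np,cv2
from cell import robot
def world(name,depth):
    c=robot.get_calibration(name);K=np.array(c["mtx"]);R=np.array(c["R"]);t=np.array(c["t"])
    h,w=depth.shape;u,v=np.meshgrid(np.arange(w),np.arange(h))
    p=cv2.undistortPoints(np.stack([u,v],-1).reshape(-1,1,2).astype(float),K,np.array([c["k1"],0,0,0,0.])).reshape(h,w,2)
    P=np.dstack([p,np.ones((h,w))])*depth[...,None]
    return (P-t)@R
E
python3 - <<'E'
from h import *
for n in("top","side"):
    im,d=robot.read_camera(n);np.savez(n,im=im,d=d)
    cv2.imwrite(f"pics/{n}0.png",im[...,::-1]);c=robot.get_calibration(n);print(n,c)
print(robot.state())
E
```

```text
top {'mtx': array([[398.45641311,   0.        , 315.82003721],
       [  0.        , 398.45641311, 196.25834896],
       [  0.        ,   0.        ,   1.        ]]), 'k1': 0.009620718561747005, 'R': array([[ 0.03966492, -0.99919878,  0.00533789],
       [-0.97610669, -0.03988932, -0.21359908],
       [ 0.21364087,  0.00326204, -0.97690682]]), 't': array([-0.02072073,  0.49594795,  1.05389376])}
side {'mtx': array([[387.13239046,   0.        , 325.47348503],
       [  0.        , 387.13239046, 197.24316459],
       [  0.        ,   0.        ,   1.        ]]), 'k1': -0.01867364497780093, 'R': array([[-0.84495165, -0.5346887 ,  0.01283376],
       [-0.36534763,  0.55949029, -0.74397024],
       [ 0.39061212, -0.63330767, -0.66808949]]), 't': array([0.38715575, 0.21059078, 0.89353989])}
{'time': 0.1, 'joint_positions': array([-1.29030743e+00,  5.27738507e-02,  1.40162198e+00, -6.61547842e-06,
        1.68857708e+00, -7.03139709e-02]), 'qd': array([-1.49763569e-03, -2.99440396e-03, -2.57459026e-03, -1.37782439e-05,
        1.83651325e-03,  3.21618053e-04]), 'effort': array([ 9.85401857e-04, -3.82582283e+01, -3.60985672e+01, -7.77275409e-05,
        4.69585735e-03,  4.01215871e-06]), 'position': array([ 0.1803494 , -0.49274138,  0.20965724]), 'eef_rot': array([-3.09203914e+00, -5.47978079e-01,  2.37580239e-04]), 'ft_force': array([-0.55719905,  0.51007261, -0.18081227]), 'moment': array([-0.01928693,  0.00848413,  0.00616793]), 'finger_force': 0.0, 'gripper_width': 1.0003637109440966}
```

View pics/top0.png

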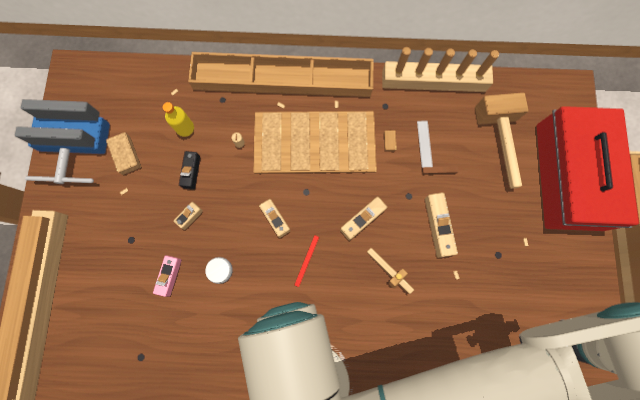

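View pics/side0.png

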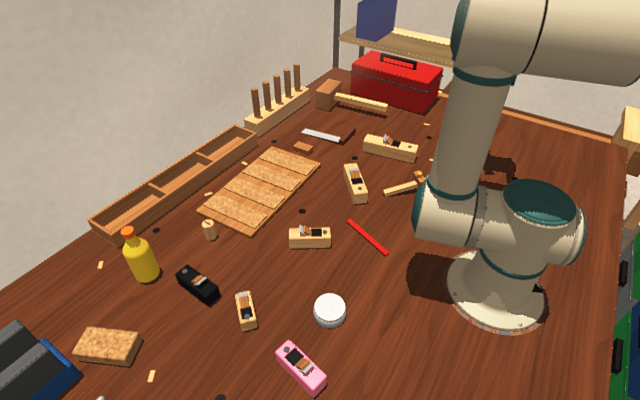

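The top view shows four pale planes: p1 at (187,216), p2 at (274,218), p3 at (364,218) and p4 at (441,225). The black one at (189,170) and the pink one at (167,276) are look-alikes to leave alone. The dog at (237,140) is left of the rack and the offcut at (390,140) is right of it. So p1 goes to the rest at (272,141), then p2 (301), p3 (330) and p4 (358).

```bash
cat >> h.py <<'E'
def rect(pts):
    (c,(w,h),a)=cv2.minAreaRect((pts*1000).astype(np.float32))
    if w<h: w,h,a=h,w,a+90
    return np.round(c,1),round(w,1),round(h,1),round((a+90)%180-90,1)
E
python3 - <<'E'
from h import *
z=np.load("top.npz");im,d=z["im"],z["d"];W=world("top",d);W[d==0]=np.nan
print("bench z",W[200,240,2],W[320,200,2])
hsv=cv2.cvtColor(im,cv2.COLOR_RGB2HSV)
def comp(m,u,v,r):
    k=np.zeros(m.shape,np.uint8);cv2.rectangle(k,(u-r,v-r),(u+r,v+r),1,-1)
    m=(m&(k>0)).astype(np.uint8);n,l,s,_=cv2.connectedComponentsWithStats(m)
    return l==1+s[1:,4].argmax()
for n,u,v,h in(("p1",187,216,36),("p2",274,218,39),("p3",364,218,42),("p4",441,225,45)):
    m=comp((W[...,2]>h/1000-.008)&(W[...,2]<h/1000+.03),u,v,42)
    t=m&(W[...,2]<h/1000+.006)
    print(n,m.sum(),rect(W[m][:,:2]),"toponly",rect(W[t][:,:2]),"z",np.median(W[t][:,2]))
for u in(272,301,330,358):
    print(u,hsv[141,u],hsv[141,u+14],W[141,u,2])
m=comp((W[...,2]>.007)&(W[...,2]<.03),315,141,66);print("rack",rect(W[m][:,:2]),np.median(W[m][:,2]))
dg=comp((W[...,2]>.042),237,138,12);print("dog",W[dg].mean(0))
# cork: brighter than board
v=im[...,1].astype(int); print(im[141,262:374:3].tolist())
big=cv2.resize(im[90:270,130:480],None,fx=2.2,fy=2.2,interpolation=cv2.INTER_CUBIC);cv2.imwrite("pics/crop0.png",big[...,::-1])
E
```

```text
bench z 0.0012380782206302297 0.0012637806137039593
p1 332 (array([432.6, 359. ]), 74.9, 35.2, -40.1) toponly (array([432.6, 359. ]), 74.9, 35.2, -40.1) z 0.03520882377306037
p2 506 (array([435.2, 114.8]), 104.9, 37.8, 35.1) toponly (array([435.2, 114.8]), 104.9, 37.8, 35.1) z 0.038844453434240284
p3 747 (array([ 444.6, -135.5]), 140.2, 42.1, -47.2) toponly (array([ 444.6, -135.5]), 140.2, 42.1, -47.2) z 0.042365777877917385
p4 1076 (array([ 434.7, -353.3]), 174.5, 50.0, 10.9) toponly (array([ 434.7, -353.3]), 174.5, 50.0, 10.9) z 0.04555140349265985
272 [ 17 115 231] [ 16 137 223] 0.01441108077831144
301 [ 17 114 232] [ 16 135 226] 0.016882293371601895
330 [ 17 115 233] [ 16 137 221] 0.015465059953995835
358 [ 17 116 228] [ 16 139 218] 0.01844564563915899
rack (array([674.1,  11.9]), 360.3, 194.1, -87.1) 0.015203113466048496
dog [0.66097958 0.23546312 0.04938127]
[[226, 177, 118], [220, 173, 118], [226, 181, 124], [227, 182, 123], [229, 183, 123], [216, 171, 114], [216, 171, 116], [221, 167, 102], [223, 167, 103], [223, 168, 103], [218, 173, 117], [222, 175, 118], [233, 188, 128], [232, 187, 128], [220, 174, 118], [213, 168, 112], [225, 172, 109], [227, 172, 107], [225, 170, 105], [222, 173, 113], [220, 174, 118], [227, 182, 124], [228, 182, 123], [230, 184, 125], [216, 171, 115], [229, 183, 125], [223, 168, 102], [221, 166, 102], [222, 167, 103], [227, 181, 123], [222, 176, 118], [237, 190, 130], [228, 182, 124], [221, 176, 119], [217, 172, 116], [222, 171, 108], [219, 164, 98], [218, 164, 99]]
```

View pics/crop0.png

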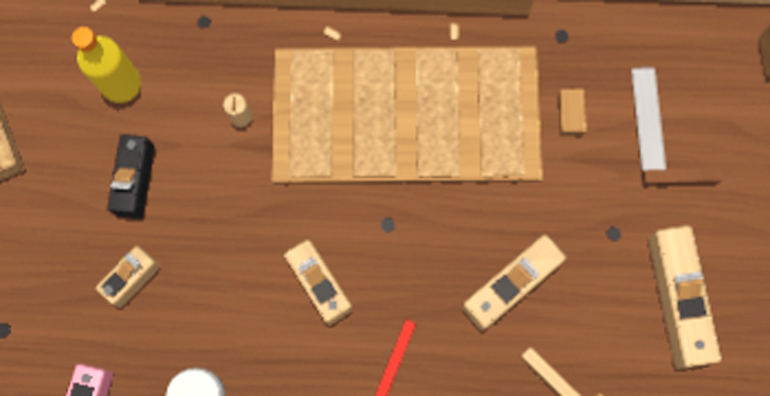

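The crop confirms it: p1 (127,277), p2 (317,283), p3 (515,283) and p4 (685,297) are the pale ones, and their measured lengths of 75, 105, 140 and 175 mm match the description. Next I'll check that the cork strips are centred on the board while starting toward p4.

```bash
cat >> h.py <<'E'
def tool():
    from scipy.spatial.transform import Rotation as Ro
    s=robot.state();R=Ro.from_rotvec(s["eef_rot"]).as_matrix();return s,R,np.degrees(np.arctan2(R[1,0],R[0,0]))
def go(x,y,z,psi):
    s,R,a=tool();c,n=np.cos(np.radians(psi)),np.sin(np.radians(psi));d=np.array([x,y,z])-s["position"]
    print("t %.1f pos %s psi %.1f tilt %.3f"%(s["time"],np.round(s["position"],4),a,np.hypot(R[0,2],R[1,2])),"turn z %.3f"%np.radians((a-psi+180)%360-180),
      "shift",np.round([d[0]*c+d[1]*n,d[0]*n-d[1]*c,-d[2]],4))
E
python3 - <<'E'
from h import *
z=np.load("top.npz");im,d=z["im"],z["d"]
c=robot.get_calibration("top");K=c["mtx"]
S=cv2.GaussianBlur(cv2.cvtColor(im,cv2.COLOR_RGB2HSV)[...,1],(5,5),0)
m=np.zeros(S.shape,np.uint8);m[112:172,255:376]=(S[112:172,255:376]<126)
m=cv2.morphologyEx(m,cv2.MORPH_OPEN,np.ones((5,5)))
n,l,s,_=cv2.connectedComponentsWithStats(m)
R,t=c["R"],c["t"];o=-R.T@t
for i in range(1,n):
    if s[i,4]<200: continue
    v,u=np.nonzero(l==i)
    p=cv2.undistortPoints(np.stack([u,v],-1)[:,None].astype(float),K,np.array([c["k1"],0,0,0,0.]))[:,0]
    r=np.c_[p,np.ones(len(p))]@R;X=o+r*((.017-o[2])/r[:,2])[:,None]
    print(s[i],rect(X[:,:2]),np.round(X.mean(0),4))
go(.4347,-.3533,.15,10.9)
E
```

```text
[ 262  113   20   57 1058] (array([667.7, 137.8]), 175.0, 56.7, 2.4) [0.6666 0.1373 0.017 ]
[ 291  113   19   57 1018] (array([671.4,  53. ]), 175.3, 53.1, 3.0) [0.6701 0.0535 0.017 ]
[ 319  113   20   57 1039] (array([674.8, -31.8]), 175.2, 56.8, 2.4) [ 0.6751 -0.0312  0.017 ]
[ 348  113   20   57 1039] (array([ 678.3, -116.3]), 175.2, 55.0, 2.4) [ 0.678  -0.1164  0.017 ]
t 0.1 pos [ 0.1803 -0.4927  0.2097] psi 20.1 tilt 0.001 turn z 0.161 shift [ 0.2761 -0.0888  0.0597]
```

Emit:
arm_command([
  [0,0,0.08,0,0,0,0],
  [0,0,0.08,0,0,0,0],
  [0,0,0,0.03,-0.01,0,0],
  [0,0,0,0.03,-0.01,0,0],
  [0,0,0,0.03,-0.01,0,0],
  [0,0,0,0.03,-0.01,0,0],
  [0,0,0,0.03,-0.01,0,0],
  [0,0,0,0.03,-0.01,0,0],
  [0,0,0,0.03,-0.01,0.02,0],
  [0,0,0,0.03,-0.01,0.02,0],
  [0,0,0,0.03,-0.01,0.02,0],
  [0,0,0,0,0,0,0],
], force=60)

```text
time: 1.1
position: [0.4305, -0.3489, 0.1449]
eef_rot: [-3.12, -0.306, 0.006]
ft_force: [-0.1, 0.6, -1.0]
gripper_width: 1.001
finger_force: 0.0
```

```bash
python3 -c "
from h import *
go(.4347,-.3533,.011,10.9)"
```

```text
t 1.1 pos [ 0.4305 -0.3489  0.1449] psi 11.2 tilt 0.008 turn z 0.005 shift [0.0033 0.0051 0.1339]
```

Emit:
arm_command([
  [0,0,0.005,0.003,0.005,0.01,0],
  [0,0,0,0,0,0.025,0],
  [0,0,0,0,0,0.025,0],
  [0,0,0,0,0,0.025,0],
  [0,0,0,0,0,0.02,0],
  [0,0,0,0,0,0.016,0],
  [0,0,0,0,0,0.012,0],
  [0,0,0,0,0,0,0],
  [0,0,0,0,0,0,0],
])

```text
time: 1.85
position: [0.432, -0.3584, 0.0175]
eef_rot: [3.128, 0.29, -0.0]
ft_force: [0.4, -1.2, 1.0]
gripper_width: 0.998
finger_force: 0.0
```

Run:
```python
from h import *
go(.4347,-.3533,.011,10.9)
im,d=robot.read_camera("side");cv2.imwrite("pics/s1.png",cv2.resize(im[80:280,280:500],None,fx=2.7,fy=2.7)[...,::-1])
```

```text
t 1.9 pos [ 0.432  -0.3584  0.0175] psi 10.6 tilt 0.000 turn z -0.005 shift [ 0.0036 -0.0045  0.0065]
```

View pics/s1.png

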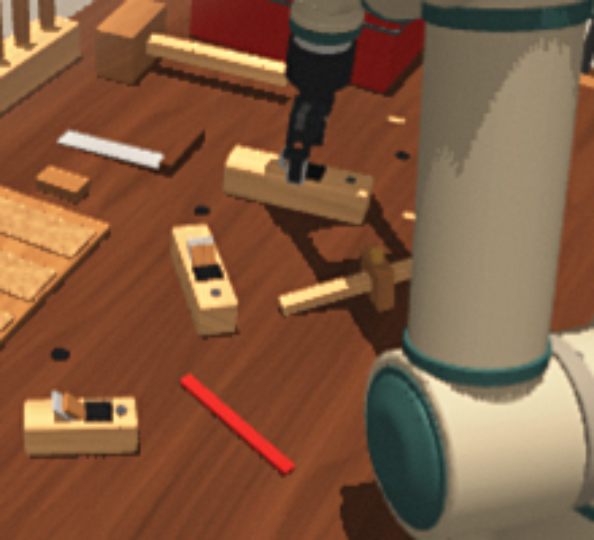

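The gripper is down over p4's middle, with the fingers on either side of the iron. I'll make a small correction, close and lift.

Emit:
arm_command([
  [0,0,0,0.0035,-0.0045,0.0055,0],
  [0,0,0,0,0,0,0],
  [0,0,0,0,0,0,0.6],
  [0,0,0,0,0,0,0.6],
  [0,0,0,0,0,0,0.6],
  [0,0,0,0,0,0,0.6],
  [0,0,0,0,0,0,0.6],
  [0,0,0,0,0,0,0.6],
  [0,0,0,0,0,0,0.6],
])

```text
time: 2.65
position: [0.4354, -0.3531, 0.0127]
eef_rot: [3.127, 0.291, 0.002]
ft_force: [-0.4, -0.1, 6.5]
gripper_width: 0.513
finger_force: 63.4
```

```bash
python3 -c "
from h import *
go(.679,-.116,.11,2.7);s=robot.state();print(s['gripper_width'],s['finger_force'])"
```

```text
t 2.6 pos [ 0.4354 -0.3531  0.0127] psi 10.6 tilt 0.001 turn z 0.139 shift [ 0.2545 -0.2254 -0.0973]
0.5134235446652416 63.362324237823486
```

Emit:
arm_command([
  [0,0,0,0,0,-0.015,0.7],
  [0,0,0,0,0,-0.025,0.7],
  [0,0,0,0,0,-0.03,0.7],
  [0,0,0,0,0,-0.027,0.7],
  [0,0,0.07,0,0,0,0.7],
  [0,0,0.069,0,0,0,0.7],
  [0,0,0,0.025,-0.0225,0,0.7],
  [0,0,0,0.025,-0.0225,0,0.7],
  [0,0,0,0.025,-0.0225,0,0.7],
  [0,0,0,0.025,-0.0225,0,0.7],
])

```text
time: 3.48
position: [0.5307, -0.2568, 0.1073]
eef_rot: [-3.139, -0.072, 0.004]
ft_force: [0.6, -0.3, -3.6]
gripper_width: 0.519
finger_force: 62.5
```

Emit:
arm_command([
  [0,0,0,0.025,-0.0225,0,0.7],
  [0,0,0,0.025,-0.0225,0,0.7],
  [0,0,0,0.025,-0.0225,0,0.7],
  [0,0,0,0.025,-0.0225,0,0.7],
  [0,0,0,0.025,-0.0225,0,0.7],
  [0,0,0,0.025,-0.0225,0,0.7],
  [0,0,0,0,0,0,0.7],
  [0,0,0,0,0,0,0.7],
  [0,0,0,0,0,0,0.7],
  [0,0,0,0,0,0,0.7],
])

```text
time: 4.32
position: [0.6733, -0.1172, 0.1081]
eef_rot: [3.141, 0.072, -0.003]
ft_force: [-0.7, -0.0, -3.5]
gripper_width: 0.514
finger_force: 62.6
```

Run:
```python
from h import *
go(.679,-.116,.031,2.7);s=robot.state();print(s['gripper_width'],s['finger_force'],s['ft_force'])
im,d=robot.read_camera("top");cv2.imwrite("pics/t1.png",cv2.resize(im[90:270,230:480],None,fx=3,fy=3)[...,::-1])
```

```text
t 4.3 pos [ 0.6733 -0.1172  0.1081] psi 2.6 tilt 0.002 turn z -0.001 shift [ 0.0057 -0.0009  0.0771]
0.5143902774338582 62.64145016670227 [-0.69494983 -0.00992379 -3.53657837]
```

View pics/t1.png

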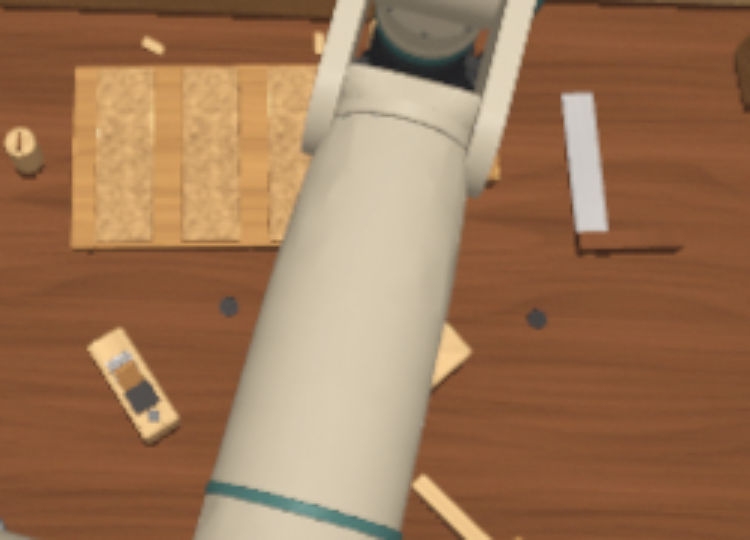

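The arm hides the rest from the top camera, but the pose readings are good and the grip is firm. Lowering now.

Emit:
arm_command([
  [0,0,0,0.006,-0.001,0.01,0.7],
  [0,0,0,0,0,0.018,0.7],
  [0,0,0,0,0,0.018,0.7],
  [0,0,0,0,0,0.014,0.7],
  [0,0,0,0,0,0.009,0.7],
  [0,0,0,0,0,0.005,0.7],
  [0,0,0,0,0,0.003,0.7],
  [0,0,0,0,0,0,0.7],
  [0,0,0,0,0,0,0.7],
  [0,0,0,0,0,0,0.7],
])

```text
time: 5.2
position: [0.6808, -0.1152, 0.0332]
eef_rot: [3.14, 0.073, 0.003]
ft_force: [0.2, 0.6, -4.3]
gripper_width: 0.519
finger_force: 62.6
```

Run:
```python
from h import *
go(.679,-.116,.030,2.7);s=robot.state();print(s['ft_force'])
im,d=robot.read_camera("side");cv2.imwrite("pics/s2.png",cv2.resize(im[120:260,180:380],None,fx=3.5,fy=3.5)[...,::-1])
```

```text
t 5.2 pos [ 0.6808 -0.1152  0.0332] psi 2.7 tilt 0.002 turn z -0.000 shift [-0.0018  0.0007  0.0032]
[ 0.19812822  0.55619588 -4.32838521]
```

View pics/s2.png

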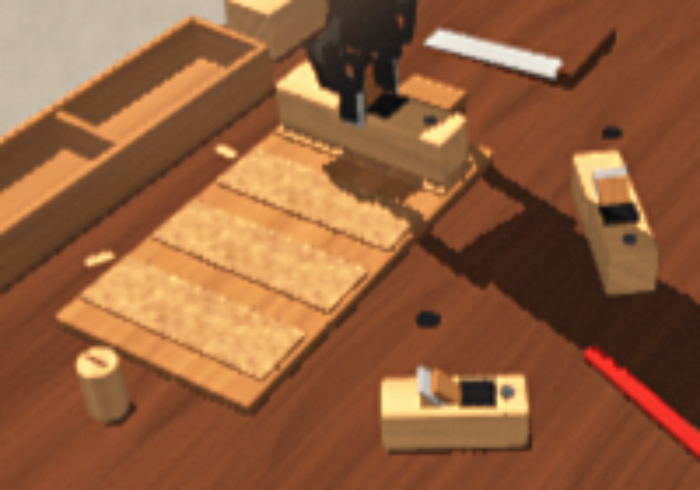

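The plane sits just above the end rest and is lined up with it. I'll lower the last 3 mm, release and lift.

Emit:
arm_command([
  [0,0,0,-0.001,0.0005,0.0025,0.7],
  [0,0,0,0,0,0,0.7],
  [0,0,0,0,0,0,0.25],
  [0,0,0,0,0,0,0.25],
  [0,0,0,0,0,0,0.25],
  [0,0,0,0,0,0,0.25],
  [0,0,0,0,0,-0.01,0.25],
  [0,0,0,0,0,-0.03,0.25],
  [0,0,0,0,0,-0.04,0.25],
  [0,0,0,0,0,-0.02,0],
  [0,0,0,0,0,0,0],
  [0,0,0,0,0,0,0],
])

```text
time: 6.25
position: [0.6801, -0.1158, 0.1324]
eef_rot: [3.139, 0.073, 0.007]
ft_force: [0.1, -0.3, -0.5]
gripper_width: 0.997
finger_force: 0.0
```

```bash
python3 -c "
from h import *
go(.4446,-.1355,.11,132.8)"
```

```text
t 6.2 pos [ 0.6801 -0.1158  0.1324] psi 2.7 tilt 0.005 turn z -2.271 shift [ 0.1456 -0.1862  0.0224]
```

Emit:
arm_command([
  [0,0,0.109,0,0,0,0],
  [0,0,0.109,0,0,0,0],
  [0,0,0.109,0,0,0,0],
  [0,0,0.109,0,0,0,0],
  [0,0,0.109,0,0,0,0],
  [0,0,0.109,0,0,0,0],
  [0,0,0.109,0,0,0,0],
  [0,0,0.108,0,0,0,0],
])

```text
time: 6.92
position: [0.6783, -0.1154, 0.1274]
eef_rot: [2.874, -1.266, -0.005]
ft_force: [-0.0, -0.4, -0.1]
gripper_width: 0.998
finger_force: 0.0
```

Emit:
arm_command([
  [0,0,0,-0.0208,0.0266,0,0],
  [0,0,0,-0.0208,0.0266,0,0],
  [0,0,0,-0.0208,0.0266,0,0],
  [0,0,0,-0.0208,0.0266,0,0],
  [0,0,0,-0.0208,0.0266,0,0],
  [0,0,0,-0.0208,0.0266,0,0],
  [0,0,0,-0.0207,0.0266,0.02,0],
  [0,0,0,0,0,0,0],
  [0,0,0,0,0,0,0],
  [0,0,0,0,0,0,0],
])

```text
time: 7.75
position: [0.444, -0.1353, 0.1095]
eef_rot: [-2.878, 1.259, -0.001]
ft_force: [-0.2, -0.5, 0.6]
gripper_width: 1.0
finger_force: 0.0
```

```bash
python3 -c "
from h import *
go(.4446,-.1355,.012,-47.2)"
```

```text
t 7.8 pos [ 0.444  -0.1353  0.1095] psi -47.2 tilt 0.000 turn z -0.001 shift [ 0.0005 -0.0003  0.0975]
```

Emit:
arm_command([
  [0,0,0,0,0,0.02,0],
  [0,0,0,0,0,0.03,0],
  [0,0,0,0,0,0.025,0],
  [0,0,0,0,0,0.015,0],
  [0,0,0,0,0,0.007,0],
  [0,0,0,0,0,0,0],
  [0,0,0,0,0,0,0],
  [0,0,0,0,0,0,0],
])

```text
time: 8.42
position: [0.4452, -0.1357, 0.014]
eef_rot: [-2.879, 1.258, -0.005]
ft_force: [1.2, 0.2, 0.9]
gripper_width: 1.0
finger_force: 0.0
```

Emit:
arm_command([
  [0,0,0,0,0,0,0.7],
  [0,0,0,0,0,0,0.7],
  [0,0,0,0,0,0,0.7],
  [0,0,0,0,0,0,0.7],
  [0,0,0,0,0,0,0.7],
  [0,0,0,0,0,0,0.7],
  [0,0,0,0,0,0,0.7],
  [0,0,0,0,0,0,0.7],
])

```text
time: 9.08
position: [0.4443, -0.1353, 0.0134]
eef_rot: [-2.878, 1.258, -0.003]
ft_force: [-0.7, 1.6, 5.4]
gripper_width: 0.471
finger_force: 61.0
```

```bash
python3 -c "
from h import *
go(.675,-.0312,.11,2.7);s=robot.state();print(s['gripper_width'],s['finger_force'])"
```

```text
t 9.1 pos [ 0.4443 -0.1353  0.0134] psi -47.2 tilt 0.002 turn z -0.871 shift [ 0.2353 -0.0932 -0.0966]
0.47088253501262406 61.03063702583313
```

Emit:
arm_command([
  [0,0,0,0,0,-0.015,0.7],
  [0,0,0,0,0,-0.03,0.7],
  [0,0,0,0,0,-0.03,0.7],
  [0,0,0,0,0,-0.02,0.7],
  [0,0,-0.109,0,0,0,0.7],
  [0,0,-0.109,0,0,0,0.7],
  [0,0,-0.109,0,0,0,0.7],
  [0,0,-0.109,0,0,0,0.7],
  [0,0,-0.109,0,0,0,0.7],
  [0,0,-0.109,0,0,0,0.7],
  [0,0,-0.109,0,0,0,0.7],
  [0,0,-0.108,0,0,0,0.7],
])

```text
time: 10.08
position: [0.443, -0.135, 0.1065]
eef_rot: [-3.14, -0.082, 0.003]
ft_force: [0.2, -0.2, -2.8]
gripper_width: 0.468
finger_force: 62.0
```

Emit:
arm_command([
  [0,0,0,0.0294,-0.0117,0,0.7],
  [0,0,0,0.0294,-0.0117,0,0.7],
  [0,0,0,0.0294,-0.0117,0,0.7],
  [0,0,0,0.0294,-0.0117,0,0.7],
  [0,0,0,0.0294,-0.0117,0,0.7],
  [0,0,0,0.0294,-0.0117,0,0.7],
  [0,0,0,0.0294,-0.0117,0,0.7],
  [0,0,0,0.0294,-0.0116,0,0.7],
  [0,0,0,0,0,0,0.7],
  [0,0,0,0,0,0,0.7],
  [0,0,0,0,0,0,0.7],
  [0,0,0,0,0,0,0.7],
])

```text
time: 11.08
position: [0.6735, -0.0314, 0.1073]
eef_rot: [3.141, 0.072, -0.001]
ft_force: [0.0, 0.4, -3.5]
gripper_width: 0.467
finger_force: 62.0
```

```bash
python3 -c "
from h import *
go(.675,-.0312,.031,2.7)"
```

```text
t 11.1 pos [ 0.6735 -0.0314  0.1073] psi 2.6 tilt 0.001 turn z -0.001 shift [ 0.0015 -0.0001  0.0763]
```

Emit:
arm_command([
  [0,0,0,0.001,0,0.01,0.7],
  [0,0,0,0,0,0.018,0.7],
  [0,0,0,0,0,0.018,0.7],
  [0,0,0,0,0,0.014,0.7],
  [0,0,0,0,0,0.008,0.7],
  [0,0,0,0,0,0.005,0.7],
  [0,0,0,0,0,0.002,0.7],
  [0,0,0,0,0,0,0.7],
  [0,0,0,0,0,0,0.7],
  [0,0,0,0,0,0,0.7],
])

```text
time: 11.92
position: [0.6759, -0.0309, 0.0337]
eef_rot: [3.14, 0.073, 0.003]
ft_force: [-0.1, 0.7, -3.9]
gripper_width: 0.467
finger_force: 61.9
```

```bash
python3 -c "
from h import *
go(.675,-.0312,.0305,2.7);print(robot.state()['ft_force'])"
```

```text
t 11.9 pos [ 0.6759 -0.0309  0.0337] psi 2.7 tilt 0.002 turn z -0.000 shift [-0.0009  0.0003  0.0032]
[-0.10997573  0.68106636 -3.91106754]
```

Emit:
arm_command([
  [0,0,0,-0.0005,0,0.0025,0.7],
  [0,0,0,0,0,0,0.7],
  [0,0,0,0,0,0,0.28],
  [0,0,0,0,0,0,0.28],
  [0,0,0,0,0,0,0.28],
  [0,0,0,0,0,0,0.28],
  [0,0,0,0,0,-0.01,0.28],
  [0,0,0,0,0,-0.03,0.28],
  [0,0,0,0,0,-0.04,0.28],
  [0,0,0,0,0,-0.02,0],
  [0,0,0,0,0,0,0],
  [0,0,0,0,0,0,0],
])

```text
time: 12.92
position: [0.6757, -0.0309, 0.1328]
eef_rot: [3.14, 0.074, 0.007]
ft_force: [0.2, 0.4, -0.7]
gripper_width: 0.999
finger_force: 0.0
```

Emit:
arm_command([
  [0,0,-0.113,0,0,0,0],
  [0,0,-0.113,0,0,0,0],
  [0,0,-0.113,0,0,0,0],
  [0,0,-0.113,0,0,0,0],
  [0,0,-0.113,0,0,0,0],
])

```text
time: 13.33
position: [0.6738, -0.0307, 0.1279]
eef_rot: [-2.992, -0.954, 0.005]
ft_force: [-0.4, 0.0, 0.1]
gripper_width: 0.998
finger_force: 0.0
```

Emit:
arm_command([
  [0,0,0,-0.014,-0.032,0,0],
  [0,0,0,-0.014,-0.032,0,0],
  [0,0,0,-0.014,-0.032,0,0],
  [0,0,0,-0.014,-0.032,0,0],
  [0,0,0,-0.014,-0.032,0,0],
  [0,0,0,-0.014,-0.032,0,0],
  [0,0,0,-0.014,-0.032,0.01,0],
  [0,0,0,-0.014,-0.032,0.01,0],
  [0,0,0,0,0,0,0],
  [0,0,0,0,0,0,0],
  [0,0,0,0,0,0,0],
])

```text
time: 14.25
position: [0.4361, 0.1143, 0.1096]
eef_rot: [2.995, 0.946, -0.001]
ft_force: [0.3, -0.3, 1.4]
gripper_width: 1.0
finger_force: 0.0
```

```bash
python3 -c "
from h import *
go(.4352,.1148,.011,35.1)"
```

```text
t 14.2 pos [0.4361 0.1143 0.1096] psi 35.1 tilt 0.001 turn z -0.001 shift [-0.0004 -0.0009  0.0986]
```

Emit:
arm_command([
  [0,0,0,0,-0.001,0.02,0],
  [0,0,0,0,0,0.03,0],
  [0,0,0,0,0,0.025,0],
  [0,0,0,0,0,0.015,0],
  [0,0,0,0,0,0.007,0],
  [0,0,0,0,0,0,0],
  [0,0,0,0,0,0,0],
  [0,0,0,0,0,0,0],
])

```text
time: 14.92
position: [0.4368, 0.1152, 0.0143]
eef_rot: [2.996, 0.945, 0.004]
ft_force: [0.3, 0.4, -0.0]
gripper_width: 1.002
finger_force: 0.0
```

Emit:
arm_command([
  [0,0,0,0,0,0,0.75],
  [0,0,0,0,0,0,0.75],
  [0,0,0,0,0,0,0.75],
  [0,0,0,0,0,0,0.75],
  [0,0,0,0,0,0,0.75],
  [0,0,0,0,0,0,0.75],
  [0,0,0,0,0,0,0.75],
  [0,0,0,0,0,0,0.75],
  [0,0,0,0,0,0,0.75],
])

```text
time: 15.67
position: [0.436, 0.1153, 0.0137]
eef_rot: [2.995, 0.946, 0.002]
ft_force: [-1.1, -1.1, 6.6]
gripper_width: 0.417
finger_force: 59.3
```

```bash
python3 -c "
from h import *
go(.671,.0535,.11,2.7);s=robot.state();print(s['gripper_width'],s['finger_force'])"
```

```text
t 15.7 pos [0.436  0.1153 0.0137] psi 35.1 tilt 0.001 turn z 0.565 shift [ 0.2318  0.0728 -0.0963]
0.4166836567710757 59.34812664985657
```

Emit:
arm_command([
  [0,0,0,0,0,-0.015,0.75],
  [0,0,0,0,0,-0.03,0.75],
  [0,0,0,0,0,-0.03,0.75],
  [0,0,0,0,0,-0.02,0.75],
  [0,0,0.113,0,0,0,0.75],
  [0,0,0.113,0,0,0,0.75],
  [0,0,0.113,0,0,0,0.75],
  [0,0,0.113,0,0,0,0.75],
  [0,0,0.113,0,0,0,0.75],
])

```text
time: 16.42
position: [0.435, 0.1152, 0.1073]
eef_rot: [3.141, 0.065, -0.002]
ft_force: [0.4, 0.5, -1.7]
gripper_width: 0.412
finger_force: 60.4
```

Emit:
arm_command([
  [0,0,0,0.029,0.0091,0,0.75],
  [0,0,0,0.029,0.0091,0,0.75],
  [0,0,0,0.029,0.0091,0,0.75],
  [0,0,0,0.029,0.0091,0,0.75],
  [0,0,0,0.029,0.0091,0,0.75],
  [0,0,0,0.029,0.0091,0,0.75],
  [0,0,0,0.029,0.0091,0,0.75],
  [0,0,0,0.029,0.0091,0,0.75],
  [0,0,0,0,0,0,0.75],
  [0,0,0,0,0,0,0.75],
  [0,0,0,0,0,0,0.75],
  [0,0,0,0,0,0,0.75],
])

```text
time: 17.42
position: [0.6699, 0.0539, 0.1082]
eef_rot: [-3.141, -0.074, 0.0]
ft_force: [0.0, 0.2, -1.0]
gripper_width: 0.411
finger_force: 60.4
```

```bash
python3 -c "
from h import *
go(.6715,.0535,.031,2.7)"
```

```text
t 17.4 pos [0.6699 0.0539 0.1082] psi 2.7 tilt 0.000 turn z 0.000 shift [0.0016 0.0004 0.0772]
```

Emit:
arm_command([
  [0,0,0,0.001,0,0.01,0.75],
  [0,0,0,0,0,0.018,0.75],
  [0,0,0,0,0,0.018,0.75],
  [0,0,0,0,0,0.014,0.75],
  [0,0,0,0,0,0.009,0.75],
  [0,0,0,0,0,0.005,0.75],
  [0,0,0,0,0,0.002,0.75],
  [0,0,0,0,0,0,0.75],
  [0,0,0,0,0,0,0.75],
  [0,0,0,0,0,0,0.75],
])

```text
time: 18.25
position: [0.6723, 0.0535, 0.0331]
eef_rot: [3.141, 0.074, 0.003]
ft_force: [-0.7, -1.4, -1.9]
gripper_width: 0.411
finger_force: 60.4
```

```bash
python3 -c "
from h import *
go(.6715,.0535,.031,2.7)"
```

```text
t 18.2 pos [0.6723 0.0535 0.0331] psi 2.7 tilt 0.002 turn z -0.000 shift [-0.0008 -0.0001  0.0021]
```

Emit:
arm_command([
  [0,0,0,-0.0005,0,0.002,0.75],
  [0,0,0,0,0,0,0.75],
  [0,0,0,0,0,0,0.32],
  [0,0,0,0,0,0,0.32],
  [0,0,0,0,0,0,0.32],
  [0,0,0,0,0,0,0.32],
  [0,0,0,0,0,-0.01,0.32],
  [0,0,0,0,0,-0.03,0.32],
  [0,0,0,0,0,-0.04,0.32],
  [0,0,0,0,0,-0.02,0],
  [0,0,0,0,0,0,0],
  [0,0,0,0,0,0,0],
])

```text
time: 19.25
position: [0.672, 0.0534, 0.1327]
eef_rot: [3.141, 0.073, 0.007]
ft_force: [0.4, 0.5, -0.4]
gripper_width: 1.0
finger_force: 0.0
```

Emit:
arm_command([
  [0,0,-0.12,0,0,0,0],
  [0,0,-0.12,0,0,0,0],
  [0,0,-0.12,0,0,0,0],
  [0,0,-0.12,0,0,0,0],
  [0,0,-0.12,0,0,0,0],
  [0,0,-0.12,0,0,0,0],
  [0,0,-0.12,0,0,0,0],
  [0,0,-0.12,0,0,0,0],
  [0,0,-0.12,0,0,0,0],
  [0,0,-0.12,0,0,0,0],
])

```text
time: 20.08
position: [0.6702, 0.0534, 0.1278]
eef_rot: [-2.544, -1.84, 0.005]
ft_force: [0.7, 0.3, -0.6]
gripper_width: 1.005
finger_force: 0.0
```

Emit:
arm_command([
  [0,0,-0.12,0,0,0,0],
  [0,0,-0.12,0,0,0,0],
  [0,0,-0.12,0,0,0,0],
  [0,0,-0.12,0,0,0,0],
  [0,0,-0.12,0,0,0,0],
  [0,0,-0.12,0,0,0,0],
  [0,0,-0.12,0,0,0,0],
  [0,0,-0.12,0,0,0,0],
  [0,0,-0.12,0,0,0,0],
  [0,0,-0.115,0,0,0,0],
])

```text
time: 20.92
position: [0.6702, 0.0534, 0.1278]
eef_rot: [-1.067, -2.951, 0.002]
ft_force: [-0.4, 0.5, -0.2]
gripper_width: 1.003
finger_force: 0.0
```

Emit:
arm_command([
  [0,0,0,0.0345,0.0072,0,0],
  [0,0,0,0.0345,0.0072,0,0],
  [0,0,0,0.0345,0.0072,0,0],
  [0,0,0,0.0345,0.0072,0,0],
  [0,0,0,0.0345,0.0072,0,0],
  [0,0,0,0.0345,0.0072,0,0],
  [0,0,0,0.0345,0.0072,0,0],
  [0,0,0,0.0345,0.0072,0,0],
  [0,0,0,0.0345,0.0072,0,0],
  [0,0,0,0.0345,0.0072,0.01,0],
  [0,0,0,0.0345,0.0072,0.01,0],
  [0,0,0,0,0,0,0],
])

```text
time: 21.92
position: [0.4265, 0.3613, 0.1061]
eef_rot: [-1.067, -2.949, 0.007]
ft_force: [-0.9, -0.4, 0.1]
gripper_width: 0.997
finger_force: 0.0
```

Emit:
arm_command([
  [0,0,0,0,0,0,0],
  [0,0,0,0,0,0,0],
])

```text
time: 22.08
position: [0.4316, 0.3578, 0.109]
eef_rot: [-1.076, -2.951, 0.003]
ft_force: [1.0, -0.8, 0.3]
gripper_width: 1.001
finger_force: 0.0
```

Run:
```python
from h import *
go(.4326,.3590,.011,139.9)
im,d=robot.read_camera("top");W=world("top",d)
cv2.imwrite("pics/t2.png",cv2.resize(im[90:270,130:400],None,fx=2.8,fy=2.8)[...,::-1])
hsv=cv2.cvtColor(im,cv2.COLOR_RGB2HSV)
for u,h in((301,39),(330,42),(358,45)):
    m=np.zeros(d.shape,bool);m[100:185,u-16:u+16]=1
    t=m&(abs(W[...,2]-.017-h/1000)<.007);print(u,t.sum(),t.any() and rect(W[t][:,:2]),np.median(W[t][:,2]))
```

```text
t 22.1 pos [0.4316 0.3578 0.109 ] psi 139.9 tilt 0.002 turn z 0.000 shift [0.     0.0015 0.098 ]
301 401 (array([669.7,  53.2]), 103.4, 37.8, 2.6) 0.055755392882953864
330 590 (array([674.7, -31.5]), 140.9, 40.5, 2.1) 0.05903215426550075
358 834 (array([ 677.9, -115.8]), 175.6, 46.5, 2.9) 0.062066772046887986
```

View pics/t2.png

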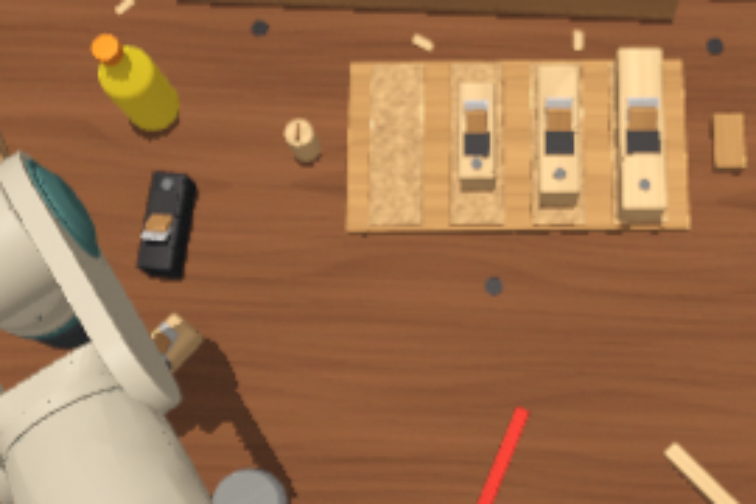

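The three planes sit centred on their rests at (477,135), (558,135) and (641,135) in the crop, all within 2 mm. Now for p1 at (180,340).

Emit:
arm_command([
  [0,0,0,0,0.001,0.02,0],
  [0,0,0,0,0,0.03,0],
  [0,0,0,0,0,0.025,0],
  [0,0,0,0,0,0.015,0],
  [0,0,0,0,0,0.007,0],
  [0,0,0,0,0,0,0],
  [0,0,0,0,0,0,0],
  [0,0,0,0,0,0,0],
])

```text
time: 22.8
position: [0.4337, 0.3595, 0.0146]
eef_rot: [1.077, 2.949, 0.003]
ft_force: [0.0, 0.2, 0.2]
gripper_width: 0.997
finger_force: 0.0
```

Emit:
arm_command([
  [0,0,0,0,0,0,0.8],
  [0,0,0,0,0,0,0.8],
  [0,0,0,0,0,0,0.8],
  [0,0,0,0,0,0,0.8],
  [0,0,0,0,0,0,0.8],
  [0,0,0,0,0,0,0.8],
  [0,0,0,0,0,0,0.8],
  [0,0,0,0,0,0,0.8],
  [0,0,0,0,0,0,0.8],
])

```text
time: 23.55
position: [0.4329, 0.3597, 0.0137]
eef_rot: [1.077, 2.95, 0.002]
ft_force: [-0.5, 0.9, 5.4]
gripper_width: 0.353
finger_force: 59.3
```

```bash
python3 -c "
from h import *
go(.667,.138,.13,182.7);s=robot.state();print(s['gripper_width'],s['finger_force'])"
```

```text
t 23.6 pos [0.4329 0.3597 0.0137] psi 139.9 tilt 0.002 turn z -0.747 shift [-0.2234 -0.2325 -0.1163]
0.3526105916573181 59.2797664180398
```

Emit:
arm_command([
  [0,0,0,0,0,-0.015,0.8],
  [0,0,0,0,0,-0.035,0.8],
  [0,0,0,0,0,-0.035,0.8],
  [0,0,0,0,0,-0.025,0.8],
  [0,0,-0.107,0,0,0,0.8],
  [0,0,-0.107,0,0,0,0.8],
  [0,0,-0.107,0,0,0,0.8],
  [0,0,-0.107,0,0,0,0.8],
  [0,0,-0.107,0,0,0,0.8],
  [0,0,-0.106,0,0,0,0.8],
  [0,0,-0.106,0,0,0,0.8],
])

```text
time: 24.47
position: [0.4321, 0.3589, 0.1222]
eef_rot: [0.082, -3.139, 0.002]
ft_force: [-0.3, 0.3, -0.8]
gripper_width: 0.205
finger_force: 0.0
```

Emit:
arm_command([
  [0,0,0,-0.0248,-0.0258,0,0.8],
  [0,0,0,-0.0248,-0.0258,0,0.8],
  [0,0,0,-0.0248,-0.0258,0,0.8],
  [0,0,0,-0.0248,-0.0258,0,0.8],
  [0,0,0,-0.0248,-0.0258,0,0.8],
  [0,0,0,-0.0248,-0.0258,0,0.8],
  [0,0,0,-0.0248,-0.0258,0,0.8],
  [0,0,0,-0.0248,-0.0258,0,0.8],
  [0,0,0,-0.0248,-0.0258,0,0.8],
  [0,0,0,0,0,0,0.8],
  [0,0,0,0,0,0,0.8],
  [0,0,0,0,0,0,0.8],
])

```text
time: 25.47
position: [0.6658, 0.138, 0.122]
eef_rot: [0.074, -3.139, -0.0]
ft_force: [0.5, 0.2, 0.2]
gripper_width: 0.202
finger_force: 0.0
```

```bash
python3 -c "
from h import *
go(.667,.138,.031,182.7)"
```

```text
t 25.5 pos [0.6658 0.138  0.122 ] psi -177.3 tilt 0.002 turn z 0.000 shift [-0.0012 -0.0001  0.091 ]
```

p1 slipped out of the fingers during the lift. I'll look for where it lies.

Run:
```python
from h import *
im,d=robot.read_camera("top");W=world("top",d)
a=cv2.resize(im[150:270,130:250],None,fx=3.3,fy=3.3)
m=np.zeros(d.shape,bool);m[190:245,155:215]=1
for z0,z1 in((.012,.08),(.028,.08),(.045,.08)):
    t=m&(W[...,2]>z0)&(W[...,2]<z1);print(t.sum(),t.sum()>4 and rect(W[t][:,:2]),np.percentile(W[t][:,2],[50,95]) if t.any() else 0)
im,d=robot.read_camera("side")
b=cv2.resize(im[260:380,180:300],None,fx=3.3,fy=3.3)
cv2.imwrite("pics/t3.png",np.hstack([a,b])[...,::-1])
```

```text
427 (array([419.4, 353.5]), 75.3, 51.1, -13.0) [0.03266211 0.0365613 ]
349 (array([418.4, 348.7]), 75.1, 40.6, -13.6) [0.03324338 0.03677205]
0 False 0
```

View pics/t3.png

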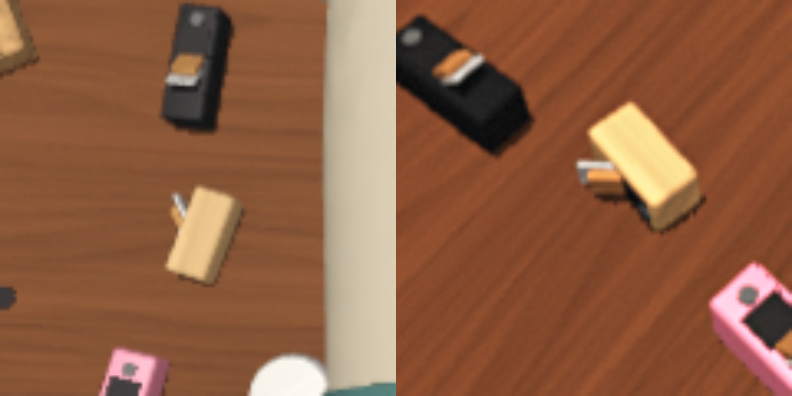

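p1 rolled onto its side at left crop (205,235): its sole faces right (−y) and its iron points left (+y). Plan: grip it by its end faces (75 mm), lift it, tilt the tool about 65° so the sole points mostly down, set the edge down on free bench and let it settle on its sole. Then I'll grip it again, lower this time.

Run:
```python
from h import *
im,d=robot.read_camera("top");W=world("top",d)
hsv=cv2.cvtColor(im,cv2.COLOR_RGB2HSV)
print(hsv[222,192],im[222,192])
m=np.zeros(d.shape,bool);m[195:245,165:215]=1
t=m&(W[...,2]>.030)&(W[...,2]<.05)
n,l,s,_=cv2.connectedComponentsWithStats(cv2.morphologyEx(t.astype(np.uint8),cv2.MORPH_OPEN,np.ones((3,3))))
t=l==1+s[1:,4].argmax();P=W[t][:,:2]*1000
print(t.sum(),rect(P/1000),W[t][:,2].mean())
a=np.radians(rect(P/1000)[3]);ax=np.array([np.cos(a),np.sin(a)]);nn=np.array([-ax[1],ax[0]])
print(np.percentile(P@ax,[1,99]),np.percentile(P@nn,[1,5,50,95,99]),ax,nn)
go(.418,.347,.08,76.4)
```

```text
[ 18 102 238] [238 199 143]
300 (array([418. , 347.6]), 74.3, 36.9, -15.9) 0.033469876839439736
[271.31084085 342.6359842 ] [430.74788503 432.65965808 447.38460974 463.39314307 466.17994943] [ 0.96174131 -0.27395922] [0.27395922 0.96174131]
t 25.6 pos [0.6656 0.139  0.1231] psi -177.2 tilt 0.000 turn z 1.857 shift [ 0.1439 -0.2896  0.0431]
```

Emit:
arm_command([
  [0,0,0.116,0,0,0,0],
  [0,0,0.116,0,0,0,0],
  [0,0,0.116,0,0,0,0],
  [0,0,0.116,0,0,0,0],
  [0,0,0.116,0,0,0,0],
  [0,0,0.116,0,0,0,0],
  [0,0,0.116,0,0,0,0],
  [0,0,0.116,0,0,0,0],
])

```text
time: 26.28
position: [0.6658, 0.1389, 0.1233]
eef_rot: [1.345, 2.839, 0.0]
ft_force: [-0.0, -0.0, -0.6]
gripper_width: 0.996
finger_force: 0.0
```

Emit:
arm_command([
  [0,0,0.116,0,0,0,0],
  [0,0,0.116,0,0,0,0],
  [0,0,0.116,0,0,0,0],
  [0,0,0.116,0,0,0,0],
  [0,0,0.116,0,0,0,0],
  [0,0,0.116,0,0,0,0],
  [0,0,0.116,0,0,0,0],
  [0,0,0.116,0,0,0,0],
])

```text
time: 26.95
position: [0.6658, 0.1389, 0.1234]
eef_rot: [2.473, 1.937, 0.001]
ft_force: [-0.1, -0.7, -0.2]
gripper_width: 1.0
finger_force: 0.0
```

```bash
python3 -c "
from h import *
go(.418,.3475,.07,75)"
```

```text
t 26.9 pos [0.6658 0.1389 0.1234] psi 76.1 tilt 0.000 turn z 0.020 shift [ 0.1373 -0.2933  0.0534]
```

Emit:
arm_command([
  [0,0,0.02,0,0,0,0],
  [0,0,0,0.0153,-0.0326,0,0],
  [0,0,0,0.0153,-0.0326,0,0],
  [0,0,0,0.0153,-0.0326,0,0],
  [0,0,0,0.0153,-0.0326,0,0],
  [0,0,0,0.0153,-0.0326,0,0],
  [0,0,0,0.0153,-0.0326,0,0],
  [0,0,0,0.0153,-0.0326,0,0],
  [0,0,0,0.0153,-0.0326,0.015,0],
  [0,0,0,0.0153,-0.0326,0.025,0],
  [0,0,0,0,0,0,0],
  [0,0,0,0,0,0,0],
])

```text
time: 27.95
position: [0.4168, 0.3454, 0.083]
eef_rot: [2.483, 1.925, -0.004]
ft_force: [0.6, -0.6, -0.3]
gripper_width: 1.001
finger_force: 0.0
```

Emit:
arm_command([
  [0,0,0,0,0,0,0],
  [0,0,0,0,0,0,0],
])

```text
time: 28.12
position: [0.4203, 0.3445, 0.0853]
eef_rot: [2.488, 1.917, 0.003]
ft_force: [-0.2, 0.1, 0.1]
gripper_width: 0.998
finger_force: 0.0
```

```bash
python3 -c "
from h import *
go(.418,.3475,.01,75)"
```

```text
t 28.1 pos [0.4203 0.3445 0.0853] psi 75.2 tilt 0.002 turn z 0.004 shift [ 0.0023 -0.003   0.0753]
```

Emit:
arm_command([
  [0,0,0.004,0.002,-0.003,0,0],
  [0,0,0,0,0,0,0],
  [0,0,0,0,0,0.02,0],
  [0,0,0,0,0,0.02,0],
  [0,0,0,0,0,0.018,0],
  [0,0,0,0,0,0.012,0],
  [0,0,0,0,0,0.006,0],
  [0,0,0,0,0,0,0],
  [0,0,0,0,0,0,0],
  [0,0,0,0,0,0,0],
])

```text
time: 28.95
position: [0.4176, 0.3478, 0.0094]
eef_rot: [2.493, 1.912, 0.003]
ft_force: [0.4, 0.9, 0.1]
gripper_width: 1.003
finger_force: 0.0
```

Emit:
arm_command([
  [0,0,0,0,0,0.003,0],
  [0,0,0,0,0,0.003,0],
  [0,0,0,0,0,0.003,0],
  [0,0,0,0,0,0,0],
  [0,0,0,0,0,0,0],
  [0,0,0,0,0,0,0],
])

```text
time: 29.45
position: [0.4168, 0.3474, -0.0009]
eef_rot: [2.492, 1.912, 0.0]
ft_force: [-0.1, -0.4, 1.0]
gripper_width: 1.0
finger_force: 0.0
```

Run:
```python
from h import *
go(.418,.3475,.003,75)
im,d=robot.read_camera("side");cv2.imwrite("pics/s4.png",cv2.resize(im[230:350,170:290],None,fx=4.5,fy=4.5,interpolation=cv2.INTER_CUBIC)[...,::-1])
```

```text
t 29.4 pos [ 0.4168  0.3474 -0.0009] psi 75.0 tilt 0.000 turn z -0.000 shift [ 0.0004  0.0011 -0.0039]
```

View pics/s4.png

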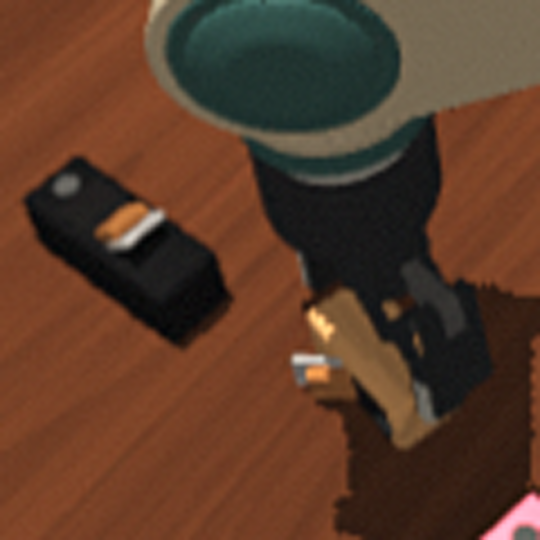

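The fingers straddle both ends of p1 (near pad at (425,400)), with no contact at TCP z=−1 mm. So open fingertips ride about 12 mm higher than the TCP. I'll go 7 mm lower and close.

Emit:
arm_command([
  [0,0,0,0,0.001,0.003,0],
  [0,0,0,0,0,0.002,0],
  [0,0,0,0,0,0.002,0],
  [0,0,0,0,0,0,0],
  [0,0,0,0,0,0,0.3],
  [0,0,0,0,0,0,0.3],
  [0,0,0,0,0,0,0.3],
  [0,0,0,0,0,0,0.3],
  [0,0,0,0,0,0,0.3],
  [0,0,0,0,0,0,0.3],
], force=70)

```text
time: 30.33
position: [0.4181, 0.3474, -0.0073]
eef_rot: [2.493, 1.912, 0.002]
ft_force: [0.5, -0.1, 5.4]
gripper_width: 0.851
finger_force: 82.9
```

Emit:
arm_command([
  [0,0,0,0,0,-0.01,0.4],
  [0,0,0,0,0,-0.02,0.4],
  [0,0,0,0,0,-0.03,0.4],
  [0,0,0,0,0,-0.03,0.4],
  [0,0,0,0,0,-0.03,0.4],
  [0,0,0,0,0,-0.03,0.4],
  [0,0,0,0,0,0,0.4],
  [0,0,0,0,0,0,0.4],
])

```text
time: 31.0
position: [0.4183, 0.3474, 0.1439]
eef_rot: [2.492, 1.912, 0.005]
ft_force: [0.3, -0.3, -1.9]
gripper_width: 0.854
finger_force: 82.3
```

```bash
python3 -c "
from h import *
go(.54,.255,.17,25.3);s=robot.state();print(s['joint_positions'])"
```

```text
t 31.0 pos [0.4183 0.3474 0.1439] psi 75.0 tilt 0.003 turn z 0.867 shift [ 0.0706  0.1356 -0.0261]
[ 6.25328375e-01  1.31879982e-01  1.44867829e+00 -1.85551950e-04
  1.55795314e+00  8.87315292e-01]
```

Emit:
arm_command([
  [0,0,0.108,0,0,0,0.4],
  [0,0,0.108,0,0,0,0.4],
  [0,0,0.108,0,0,0,0.4],
  [0,0,0.108,0,0,0,0.4],
  [0,0,0.108,0,0,0,0.4],
  [0,0,0.108,0,0,0,0.4],
  [0,0,0.108,0,0,0,0.4],
  [0,0,0.108,0,0,0,0.4],
  [0,0,0,0.0235,0.034,-0.01,0.4],
  [0,0,0,0.0235,0.034,-0.01,0.4],
  [0,0,0,0.0235,0.034,-0.01,0.4],
  [0,0,0,0.0,0.034,0,0.4],
])

```text
time: 32.0
position: [0.5401, 0.2552, 0.1707]
eef_rot: [3.064, 0.693, -0.0]
ft_force: [1.3, -0.5, -1.0]
gripper_width: 0.857
finger_force: 82.3
```

Emit:
arm_command([
  [0,0.113,0,0,0,0,0.4],
  [0,0.113,0,0,0,0,0.4],
  [0,0.113,0,0,0,0,0.4],
  [0,0.113,0,0,0,0,0.4],
  [0,0.113,0,0,0,0,0.4],
  [0,0.113,0,0,0,0,0.4],
  [0,0.113,0,0,0,0,0.4],
  [0,0.113,0,0,0,0,0.4],
  [0,0.113,0,0,0,0,0.4],
  [0,0.113,0,0,0,0,0.4],
  [0,0,0,0,0,0,0.4],
  [0,0,0,0,0,0,0.4],
])

```text
time: 33.0
position: [0.5351, 0.2537, 0.1734]
eef_rot: [-2.449, -0.564, -1.456]
ft_force: [1.3, -0.5, -0.5]
gripper_width: 0.854
finger_force: 82.3
```

```bash
cat >> h.py <<'E'
def go3(x,y,z):
    s,R,a=tool();print(np.round(s["position"],4),"zaxis",np.round(R[:,2],3),"yaxis",np.round(R[:,1],3),"tool shift",np.round(R.T@(np.array([x,y,z])-s["position"]),4),"down unit",np.round(R.T@[0,0,-1],3),"q",np.round(s["joint_positions"],2),s["finger_force"])
E
python3 - <<'E'
from h import *
go3(.54,.255,.05)
im,d=robot.read_camera("side");cv2.imwrite("pics/s5.png",im[100:400,80:480][...,::-1])
E
```

```text
[0.5351 0.2537 0.1734] zaxis [ 0.788  0.39  -0.476] yaxis [ 0.441 -0.898 -0.006] tool shift [-0.1062  0.0018  0.0632] down unit [-0.879  0.006  0.476] q [ 0.32 -0.39  2.19  0.44  0.3   1.08] 82.31872916221619
```

View pics/s5.png

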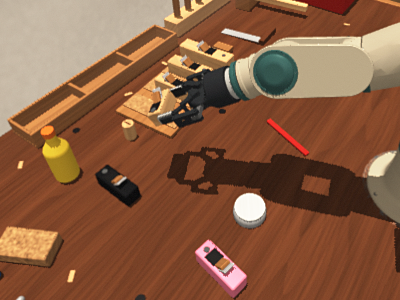

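p1 is held in the air at about 62° of tilt, sole mostly down, with joint 5 near its limit. Lowering straight down.

Emit:
arm_command([
  [0,0,0,-0.0215,0,0.0117,0.4],
  [0,0,0,-0.0215,0,0.0117,0.4],
  [0,0,0,-0.0215,0,0.0117,0.4],
  [0,0,0,0,0,0,0.4],
  [0,0,0,0,0,0,0.4],
])

```text
time: 33.47
position: [0.5351, 0.2409, 0.1218]
eef_rot: [-2.444, -0.582, -1.423]
ft_force: [-0.7, 0.3, -1.0]
gripper_width: 0.856
finger_force: 82.4
```

```bash
python3 -c "
from h import *
go3(.54,.255,.022)"
```

```text
[0.5351 0.2409 0.1218] zaxis [ 0.77   0.409 -0.49 ] yaxis [ 0.46  -0.888 -0.018] tool shift [-0.0818 -0.0085  0.0584] down unit [-0.872  0.018  0.49 ] q [ 0.26 -0.3   2.23  0.9   0.26  0.59] 82.36329317092896
```

Joint 5 blocks a deep outward tilt near the bench. Tilting the tool inward (pointing back toward the base) leaves joint 5 plenty of room, so I'll untilt, yaw by 180° and tilt inward.

Emit:
arm_command([
  [0,0,0,0.026,0,-0.0147,0.4],
  [0,0,0,0.026,0,-0.0147,0.4],
  [0,-0.106,0,0,0,0,0.4],
  [0,-0.106,0,0,0,0,0.4],
  [0,-0.106,0,0,0,0,0.4],
  [0,-0.106,0,0,0,0,0.4],
  [0,-0.106,0,0,0,0,0.4],
  [0,-0.106,0,0,0,0,0.4],
  [0,-0.106,0,0,0,0,0.4],
  [0,-0.106,0,0,0,0,0.4],
  [0,-0.106,0,0,0,0,0.4],
  [0,-0.106,0,0,0,0,0.4],
])

```text
time: 34.47
position: [0.5367, 0.2397, 0.1807]
eef_rot: [-3.044, -0.733, -0.012]
ft_force: [-0.2, -0.5, -1.2]
gripper_width: 0.855
finger_force: 82.3
```

```bash
python3 -c "
from h import *
go3(.38,.154,.18);go(.38,.154,.18,202)"
```

```text
[0.5367 0.2397 0.1807] zaxis [ 0.005  0.012 -1.   ] yaxis [ 0.455 -0.89  -0.008] tool shift [-0.1785  0.005  -0.0012] down unit [-0.01   0.008  1.   ] q [0.35 0.23 1.26 0.01 1.64 1.45] 82.28767991065979
t 34.5 pos [0.5367 0.2397 0.1807] psi 27.1 tilt 0.013 turn z -3.053 shift [ 0.1774 -0.0207  0.0007]
```

Emit:
arm_command([
  [0,0,-0.12,0,0,0,0.4],
  [0,0,-0.12,0,0,0,0.4],
  [0,0,-0.12,0,0,0,0.4],
  [0,0,-0.12,0,0,0,0.4],
  [0,0,-0.12,0,0,0,0.4],
  [0,0,-0.12,0,0,0,0.4],
  [0,0,-0.12,0,0,0,0.4],
  [0,0,-0.12,0,0,0,0.4],
  [0,0,-0.12,0,0,0,0.4],
  [0,0,-0.12,0,0,0,0.4],
  [0,0,-0.12,0,0,0,0.4],
  [0,0,-0.12,0,0,0,0.4],
])

```text
time: 35.47
position: [0.5365, 0.2396, 0.1796]
eef_rot: [-1.803, -2.571, -0.025]
ft_force: [-0.4, -0.1, -1.7]
gripper_width: 0.853
finger_force: 82.3
```

Emit:
arm_command([
  [0,0,-0.12,0,0,0,0.4],
  [0,0,-0.12,0,0,0,0.4],
  [0,0,-0.12,0,0,0,0.4],
  [0,0,-0.12,0,0,0,0.4],
  [0,0,-0.12,0,0,0,0.4],
  [0,0,-0.12,0,0,0,0.4],
  [0,0,-0.12,0,0,0,0.4],
  [0,0,-0.12,0,0,0,0.4],
  [0,0,-0.12,0,0,0,0.4],
  [0,0,-0.12,0,0,0,0.4],
  [0,0,-0.12,0,0,0,0.4],
  [0,0,-0.12,0,0,0,0.4],
])

```text
time: 36.47
position: [0.5365, 0.2396, 0.1796]
eef_rot: [-0.339, 3.114, 0.02]
ft_force: [-0.8, 0.3, -1.6]
gripper_width: 0.856
finger_force: 82.3
```

Emit:
arm_command([
  [0,0,-0.12,0,0,0,0.4],
  [0,0,-0.053,0,0,0,0.4],
  [0,0,0,0.0296,-0.0035,0,0.4],
  [0,0,0,0.0296,-0.0035,0,0.4],
  [0,0,0,0.0296,-0.0035,0,0.4],
  [0,0,0,0.0296,-0.0035,0,0.4],
  [0,0,0,0.0296,-0.0035,0,0.4],
  [0,0,0,0.0296,-0.0035,0,0.4],
  [0,0,0,0,0,0,0.4],
  [0,0,0,0,0,0,0.4],
])

```text
time: 37.3
position: [0.3797, 0.152, 0.1777]
eef_rot: [-0.6, 3.072, 0.022]
ft_force: [-0.2, 0.8, -1.9]
gripper_width: 0.856
finger_force: 82.3
```

Emit:
arm_command([
  [0,0.113,0,0,0,0,0.4],
  [0,0.113,0,0,0,0,0.4],
  [0,0.113,0,0,0,0,0.4],
  [0,0.113,0,0,0,0,0.4],
  [0,0.113,0,0,0,0,0.4],
  [0,0.113,0,0,0,0,0.4],
  [0,0.113,0,0,0,0,0.4],
  [0,0.113,0,0,0,0,0.4],
  [0,0.113,0,0,0,0,0.4],
  [0,0.113,0,0,0,0,0.4],
  [0,0,0,0,0,0,0.4],
  [0,0,0,0,0,0,0.4],
])

```text
time: 38.3
position: [0.3797, 0.1537, 0.1733]
eef_rot: [0.404, -1.988, 0.236]
ft_force: [0.1, -0.1, -0.8]
gripper_width: 0.852
finger_force: 82.4
```

```bash
python3 -c "
from h import *
go3(.38,.154,.03);im,d=robot.read_camera('side');cv2.imwrite('pics/s6.png',im[100:400,120:520][...,::-1])"
```

```text
[0.3797 0.1537 0.1733] zaxis [-0.834 -0.34  -0.435] yaxis [-0.383  0.924  0.013] tool shift [-0.1292 -0.0017  0.062 ] down unit [-0.9   -0.013  0.435] q [ 0.33  0.63  1.11 -0.09  2.52 -1.68] 82.40125894546509
```

View pics/s6.png

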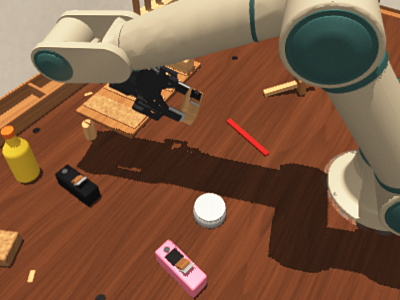

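Emit:
arm_command([
  [0,0,0,-0.0216,0,0.0104,0.4],
  [0,0,0,-0.0216,0,0.0104,0.4],
  [0,0,0,-0.0216,0,0.0104,0.4],
  [0,0,0,-0.0216,0,0.0104,0.4],
  [0,0,0,-0.0216,0,0.0104,0.4],
  [0,0,0,-0.0144,0,0.007,0.4],
  [0,0,0,0,0,0,0.4],
  [0,0,0,0,0,0,0.4],
  [0,0,0,0,0,0,0.4],
])

```text
time: 39.1
position: [0.3792, 0.1563, 0.0418]
eef_rot: [0.408, -1.993, 0.23]
ft_force: [0.4, 0.6, -0.9]
gripper_width: 0.852
finger_force: 82.4
```

```bash
python3 -c "
from h import *
go3(.38,.154,.014);im,d=robot.read_camera('side');cv2.imwrite('pics/s7.png',cv2.resize(im[150:350,170:400],None,fx=3,fy=3)[...,::-1])"
```

```text
[0.3792 0.1563 0.0418] zaxis [-0.832 -0.337 -0.44 ] yaxis [-0.383  0.924  0.017] tool shift [-0.0249 -0.003   0.0124] down unit [-0.898 -0.017  0.44 ] q [ 0.33  0.8   1.13 -0.06  2.32 -1.65] 82.39419937133789
```

View pics/s7.png

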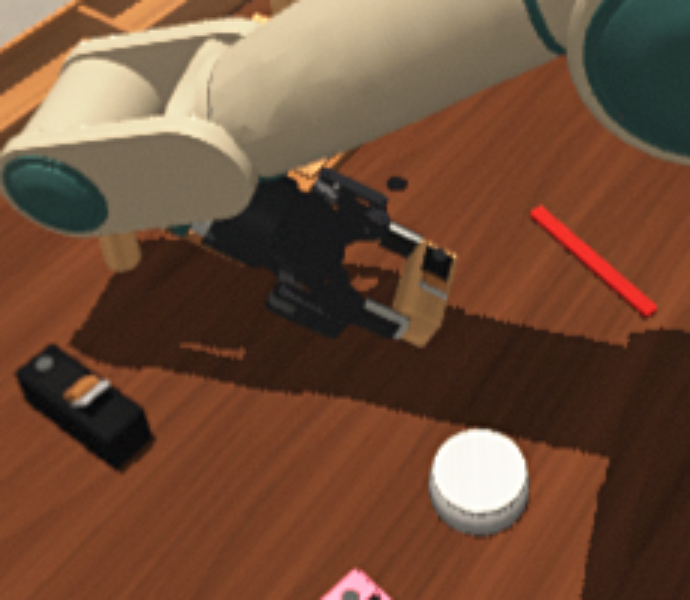

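The iron side leans up and inward and the fingers hold the ends; p1's lower edge is about 28 mm above the bench. Lowering to contact.

Emit:
arm_command([
  [0,0,0,-0.009,0,0.0044,0.4],
  [0,0,0,-0.007,0,0.0035,0.4],
  [0,0,0,-0.004,0,0.002,0.4],
  [0,0,0,0,0,0,0.4],
  [0,0,0,0,0,0,0.4],
  [0,0,0,0,0,0,0.4],
])

```text
time: 39.65
position: [0.3775, 0.1563, 0.0173]
eef_rot: [0.408, -1.987, 0.23]
ft_force: [0.5, -0.2, -1.6]
gripper_width: 0.856
finger_force: 82.4
```

```bash
python3 -c "
from h import *
go3(.38,.154,.014);print(robot.state()['ft_force'])"
```

```text
[0.3775 0.1563 0.0173] zaxis [-0.835 -0.338 -0.435] yaxis [-0.383  0.923  0.019] tool shift [-0.0035 -0.0032  0.0001] down unit [-0.9   -0.019  0.435] q [ 0.33  0.85  1.13 -0.06  2.29 -1.65] 82.39121317863464
[ 0.48890129 -0.2000933  -1.64266833]
```

Down 3 mm more, then release slowly and retract along the fingers.

Emit:
arm_command([
  [0,0,0,-0.002,0,0.001,0.4],
  [0,0,0,-0.001,0,0.0005,0.4],
  [0,0,0,0,0,0,0.4],
  [0,0,0,0,0,0,0.4],
  [0,0,0,0,0,0,0.4],
])

```text
time: 40.07
position: [0.3775, 0.1564, 0.0139]
eef_rot: [0.408, -1.987, 0.23]
ft_force: [-0.5, 0.5, -2.0]
gripper_width: 0.853
finger_force: 82.4
```

Emit:
arm_command([
  [0,0,0,0,0,0,0],
  [0,0,0,0,0,0,0],
  [0,0,0,0,0,0,0],
  [0,0,0,0,0,0,0],
  [0,0,0,0,0,0,0],
  [0,0,0,0,0,0,0],
  [0,0,0,0,0,0,0],
])

```text
time: 40.65
position: [0.3774, 0.1564, 0.0139]
eef_rot: [0.408, -1.987, 0.23]
ft_force: [0.2, 0.7, 0.7]
gripper_width: 0.998
finger_force: 0.0
```

```bash
python3 -c "
from h import *
go3(.38,.154,.1);im,d=robot.read_camera('side');cv2.imwrite('pics/s8.png',cv2.resize(im[210:290,260:360],None,fx=6,fy=6,interpolation=cv2.INTER_CUBIC)[...,::-1])"
```

```text
[0.3774 0.1564 0.0139] zaxis [-0.835 -0.337 -0.435] yaxis [-0.383  0.923  0.019] tool shift [ 0.0769 -0.0015 -0.0388] down unit [-0.9   -0.019  0.435] q [ 0.33  0.85  1.13 -0.06  2.28 -1.65] 0.0
```

View pics/s8.png

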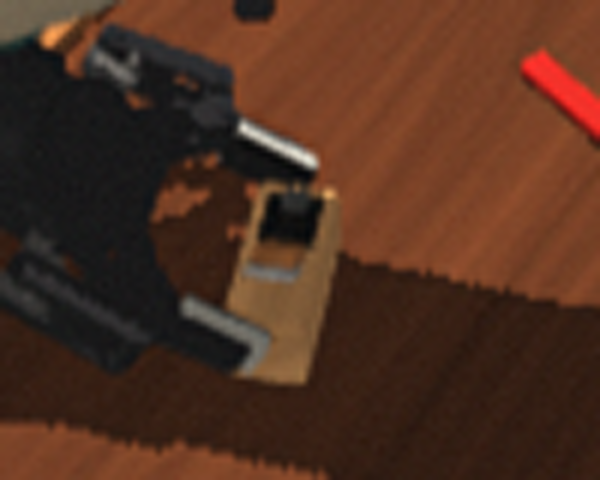

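p1 now stands on its sole with the iron up at crop (270,262). Retracting along the fingers, then up and untilting.

Emit:
arm_command([
  [0,0,0,0,0,-0.015,0],
  [0,0,0,0,0,-0.025,0],
  [0,0,0,0.005,0,-0.025,0],
  [0,0,0,0.02,0,-0.015,0],
  [0,0,0,0.03,0,0,0],
  [0,0,0,0.03,0,0,0],
  [0,0,0,0.03,0,0,0],
  [0,0,0,0,0,0,0],
])

```text
time: 41.37
position: [0.3991, 0.1624, 0.1574]
eef_rot: [0.409, -1.994, 0.229]
ft_force: [0.3, 0.8, 0.8]
gripper_width: 1.005
finger_force: 0.0
```

Emit:
arm_command([
  [0,-0.112,0,0,0,0,0],
  [0,-0.112,0,0,0,0,0],
  [0,-0.112,0,0,0,0,0],
  [0,-0.112,0,0,0,0,0],
  [0,-0.112,0,0,0,0,0],
  [0,-0.112,0,0,0,0,0],
  [0,-0.112,0,0,0,0,0],
  [0,-0.112,0,0,0,0,0],
  [0,-0.112,0,0,0,0,0],
  [0,-0.112,0,0,0,0,0],
  [0,0,0,0,0,0,0],
  [0,0,0,0,0,0,0],
])

```text
time: 42.37
position: [0.3981, 0.1621, 0.1528]
eef_rot: [0.613, -3.077, -0.029]
ft_force: [1.6, 0.6, -0.5]
gripper_width: 1.001
finger_force: 0.0
```

Run:
```python
from h import *
go3(.38,.154,.15)
s,R,a=tool();print(a,"tilt in tool axes",R[2])
im,d=robot.read_camera("top");W=world("top",d)
hsv=cv2.cvtColor(im,cv2.COLOR_RGB2HSV)
t=(abs(W[...,0]-.39)<.07)&(abs(W[...,1]-.16)<.07)&(W[...,2]>.026)&(W[...,2]<.07)
print(t.sum(),t.any() and rect(W[t][:,:2]),np.median(W[t][:,2]) if t.any() else 0)
```

```text
[0.3981 0.1621 0.1528] zaxis [-0.008  0.017 -1.   ] yaxis [-0.383  0.924  0.019] tool shift [ 0.0198 -0.0006  0.0028] down unit [-0.001 -0.019  1.   ] q [ 0.29 -0.2   1.75  0.02  1.59 -1.68] 0.0
-157.47893908014052 tilt in tool axes [ 8.10633682e-04  1.88400522e-02 -9.99822182e-01]
111 (array([397. , 183.6]), 38.9, 26.8, -68.4) 0.03851839509780483
```

Emit:
arm_command([
  [0.019,0,0,0,0,0,0],
  [0,0,0,-0.024,0.031,0,0],
  [0,0,0,-0.024,0.031,0,0],
  [0,0,0,-0.024,0.031,0,0],
  [0,0,0,-0.024,0.031,0,0],
  [0,0,0,-0.024,0.031,0,0],
  [0,0,0.12,0,0,0,0],
  [0,0,0.12,0,0,0,0],
  [0,0,0.12,0,0,0,0],
  [0,0,0.12,0,0,0,0],
  [0,0,0.12,0,0,0,0],
  [0,0,0.12,0,0,0,0],
])

```text
time: 43.42
position: [0.4506, 0.3522, 0.1507]
eef_rot: [-0.519, -3.096, 0.005]
ft_force: [-0.3, -0.7, -1.3]
gripper_width: 1.001
finger_force: 0.0
```

Emit:
arm_command([
  [0,0,0.12,0,0,0,0],
  [0,0,0.12,0,0,0,0],
  [0,0,0.12,0,0,0,0],
  [0,0,0.12,0,0,0,0],
  [0,0,0.12,0,0,0,0],
  [0,0,0.12,0,0,0,0],
  [0,0,0.12,0,0,0,0],
  [0,0,0,0,0,0,0],
])

```text
time: 44.08
position: [0.4506, 0.352, 0.1508]
eef_rot: [-1.735, -2.618, 0.006]
ft_force: [-0.1, -0.4, -0.2]
gripper_width: 0.998
finger_force: 0.0
```

```bash
cat > m.py <<'E'
from h import *
def meas(n):
    im,d=robot.read_camera(n);W=world(n,d)
    t=(abs(W[...,0]-.39)<.065)&(abs(W[...,1]-.16)<.065)&(W[...,2]>.030)&(W[...,2]<.042)&(d>0)
    print(n,t.sum(),t.any() and rect(W[t][:,:2]),np.percentile(W[t][:,2],[5,50,95]) if t.any() else 0)
meas("top");meas("side")
E
python3 m.py; python3 -c "
from h import *
go(.39,.16,.1,112.5)"
```

```text
top 253 (array([406.9, 168.4]), 74.2, 34.1, -68.3) [0.03197829 0.03597137 0.04030291]
side 307 (array([404.8, 169.9]), 75.8, 33.9, -67.6) [0.03215178 0.03554015 0.03817265]
t 44.2 pos [0.4504 0.3519 0.1511] psi 113.4 tilt 0.003 turn z 0.015 shift [-0.1542 -0.1293  0.0511]
```

Emit:
arm_command([
  [0,0,0.024,0,0,0,0],
  [0,0,0,-0.0307,-0.0219,0.01,0],
  [0,0,0,-0.0307,-0.0219,0.01,0],
  [0,0,0,-0.0307,-0.0219,0.01,0],
  [0,0,0,-0.0307,-0.0219,0.01,0],
  [0,0,0,-0.0307,-0.0219,0.01,0],
  [0,0,0,0,0,0,0],
  [0,0,0,0,0,0,0],
  [0,0,0,0,0,0,0],
  [0,0,0,0,0,0,0],
])

```text
time: 45.02
position: [0.4061, 0.1693, 0.1029]
eef_rot: [1.76, 2.602, 0.001]
ft_force: [0.3, 1.1, -0.2]
gripper_width: 0.997
finger_force: 0.0
```

```bash
python3 -c "
from h import *
go(.4065,.1688,.003,112)"
```

```text
t 45.0 pos [0.4061 0.1693 0.1029] psi 111.9 tilt 0.001 turn z -0.002 shift [-0.0006  0.0002  0.0999]
```

Emit:
arm_command([
  [0,0,0,0,0,0.02,0],
  [0,0,0,0,0,0.03,0],
  [0,0,0,0,0,0.025,0],
  [0,0,0,0,0,0.015,0],
  [0,0,0,0,0,0.008,0],
  [0,0,0,0,0,0,0],
  [0,0,0,0,0,0,0],
  [0,0,0,0,0,0,0],
])

```text
time: 45.68
position: [0.4064, 0.169, 0.0056]
eef_rot: [1.76, 2.601, 0.002]
ft_force: [-0.1, -1.0, -0.9]
gripper_width: 1.003
finger_force: 0.0
```

Emit:
arm_command([
  [0,0,0,0,0,0,0.8],
  [0,0,0,0,0,0,0.8],
  [0,0,0,0,0,0,0.8],
  [0,0,0,0,0,0,0.8],
  [0,0,0,0,0,0,0.8],
  [0,0,0,0,0,0,0.8],
  [0,0,0,0,0,0,0.8],
  [0,0,0,0,0,0,0.8],
  [0,0,0,0,0,0,0.8],
], force=80)

```text
time: 46.43
position: [0.406, 0.1685, 0.0051]
eef_rot: [1.762, 2.601, 0.001]
ft_force: [0.3, -0.4, 5.5]
gripper_width: 0.372
finger_force: 80.2
```

Emit:
arm_command([
  [0,0,0,0,0,-0.004,0.8],
  [0,0,0,0,0,-0.006,0.8],
  [0,0,0,0,0,0,0.8],
  [0,0,0,0,0,0,0.8],
])

```text
time: 46.77
position: [0.4055, 0.1683, 0.0145]
eef_rot: [-1.762, -2.601, 0.0]
ft_force: [-1.4, -1.0, -2.0]
gripper_width: 0.367
finger_force: 79.6
```

```bash
python3 -c "
from h import *
go(.667,.138,.13,182.7)"; python3 m.py
```

```text
t 46.8 pos [0.4055 0.1683 0.0145] psi 111.8 tilt 0.000 turn z -1.238 shift [-0.2598 -0.0426 -0.1155]
top 6 (array([378.6, 191.2]), 12.8, 2.5, -84.8) [0.03278846 0.03497061 0.04150121]
side 77 (array([400.6, 172.1]), 70.5, 46.8, -78.1) [0.03108021 0.03818592 0.04172009]
```

Emit:
arm_command([
  [0,0,0,0,0,-0.015,0.8],
  [0,0,0,0,0,-0.02,0.8],
  [0,0,0,0,0,-0.025,0.8],
  [0,0,0,0,0,-0.025,0.8],
  [0,0,0,0,0,-0.015,0.8],
  [0,0,0,0,0,0,0.8],
])

```text
time: 47.37
position: [0.4072, 0.1689, 0.1176]
eef_rot: [1.76, 2.598, 0.007]
ft_force: [0.7, -0.2, -1.6]
gripper_width: 0.369
finger_force: 79.8
```

Emit:
arm_command([
  [0,0,-0.1,0,0,0,0.8],
  [0,0,-0.104,0,0,0,0.8],
  [0,0,-0.104,0,0,0,0.8],
  [0,0,-0.104,0,0,0,0.8],
  [0,0,-0.104,0,0,0,0.8],
  [0,0,-0.104,0,0,0,0.8],
  [0,0,-0.104,0,0,0,0.8],
  [0,0,-0.104,0,0,0,0.8],
  [0,0,-0.104,0,0,0,0.8],
  [0,0,-0.104,0,0,0,0.8],
  [0,0,-0.104,0,0,0,0.8],
  [0,0,-0.1,0,0,0,0.8],
])

```text
time: 48.37
position: [0.4047, 0.1681, 0.1123]
eef_rot: [0.085, -3.137, 0.002]
ft_force: [-0.9, -0.0, -1.2]
gripper_width: 0.365
finger_force: 79.7
```

Emit:
arm_command([
  [0,0,0,-0.0288,-0.0047,0,0.8],
  [0,0,0,-0.0288,-0.0047,0,0.8],
  [0,0,0,-0.0288,-0.0047,0,0.8],
  [0,0,0,-0.0288,-0.0047,0,0.8],
  [0,0,0,-0.0288,-0.0047,0,0.8],
  [0,0,0,-0.0288,-0.0047,0,0.8],
  [0,0,0,-0.0288,-0.0047,0,0.8],
  [0,0,0,-0.0288,-0.0047,0,0.8],
  [0,0,0,-0.0288,-0.0047,0,0.8],
  [0,0,0,0,0,0,0.8],
  [0,0,0,0,0,0,0.8],
  [0,0,0,0,0,0,0.8],
])

```text
time: 49.37
position: [0.6655, 0.1388, 0.112]
eef_rot: [0.077, -3.137, 0.001]
ft_force: [-0.6, -0.1, -2.3]
gripper_width: 0.37
finger_force: 79.8
```

```bash
python3 -c "
from h import *
go(.667,.138,.0235,182.7)"
```

```text
t 49.4 pos [0.6655 0.1388 0.112 ] psi -177.2 tilt 0.004 turn z 0.002 shift [-0.0015 -0.0009  0.0885]
```

Held firmly. Lowering onto the rest.

Emit:
arm_command([
  [0,0,0,-0.001,-0.001,0.012,0.8],
  [0,0,0,0,0,0.02,0.8],
  [0,0,0,0,0,0.02,0.8],
  [0,0,0,0,0,0.016,0.8],
  [0,0,0,0,0,0.01,0.8],
  [0,0,0,0,0,0.006,0.8],
  [0,0,0,0,0,0.002,0.8],
  [0,0,0,0,0,0,0.8],
  [0,0,0,0,0,0,0.8],
  [0,0,0,0,0,0,0.8],
])

```text
time: 50.2
position: [0.6681, 0.138, 0.0295]
eef_rot: [-0.077, 3.139, -0.0]
ft_force: [0.7, -0.5, -1.4]
gripper_width: 0.37
finger_force: 79.8
```

```bash
python3 -c "
from h import *
go(.667,.138,.023,182.7);print(robot.state()['ft_force'])"
```

```text
t 50.2 pos [0.6681 0.138  0.0295] psi -177.2 tilt 0.002 turn z 0.002 shift [0.0011 0.     0.0065]
[ 0.69139042 -0.54592026 -1.43447082]
```

Emit:
arm_command([
  [0,0,0,0.001,0,0.004,0.8],
  [0,0,0,0,0,0.0025,0.8],
  [0,0,0,0,0,0,0.8],
  [0,0,0,0,0,0,0.35],
  [0,0,0,0,0,0,0.35],
  [0,0,0,0,0,0,0.35],
  [0,0,0,0,0,0,0.35],
  [0,0,0,0,0,-0.01,0.35],
  [0,0,0,0,0,-0.03,0.35],
  [0,0,0,0,0,-0.04,0.35],
  [0,0,0,0,0,-0.04,0.35],
  [0,0,0,0,0,-0.04,0.35],
])

```text
time: 51.2
position: [0.6661, 0.1378, 0.1842]
eef_rot: [0.077, -3.14, 0.0]
ft_force: [0.9, 0.4, 0.4]
gripper_width: 0.652
finger_force: 0.0
```

Emit:
arm_command([
  [0,0,0,0.03,-0.02,0,0.35],
  [0,0,0,0.03,-0.03,0,0.35],
  [0,0,0,0.03,-0.03,0,0.35],
  [0,0,0,0.03,-0.03,0,0.35],
  [0,0,0,0.03,-0.03,0,0.35],
  [0,0,0,0.03,-0.03,0,0.35],
  [0,0,0,0,-0.03,0,0.35],
  [0,0,0,0,-0.03,0,0.35],
  [0,0,0,0,0,0,0.35],
  [0,0,0,0,0,0,0.35],
])

```text
time: 52.03
position: [0.5005, -0.0991, 0.1826]
eef_rot: [-0.073, 3.14, -0.001]
ft_force: [0.5, 0.2, 0.3]
gripper_width: 0.647
finger_force: 0.0
```

Run:
```python
from h import *
go(.4,.3,.15,180)
im,d=robot.read_camera("top");W=world("top",d)
cv2.imwrite("pics/t9.png",cv2.resize(im[90:300,130:400],None,fx=2.6,fy=2.6)[...,::-1])
for u,h in((272,36),(301,39),(330,42),(358,45)):
    m=np.zeros(d.shape,bool);m[100:185,u-16:u+16]=1
    t=m&(abs(W[...,2]-.017-h/1000)<.006);print(u,t.sum(),t.any() and rect(W[t][:,:2]),np.median(W[t][:,2]))
```

```text
t 52.0 pos [ 0.5005 -0.0991  0.1826] psi -177.3 tilt 0.001 turn z 0.047 shift [0.1005 0.3991 0.0326]
272 245 (array([665.4, 136.3]), 75.3, 32.1, 3.8) 0.05295695914513039
301 396 (array([669.3,  53.2]), 104.1, 37.8, 2.6) 0.05575413813543047
330 476 (array([675. , -29.6]), 141.0, 37.9, 1.4) 0.05913116988721501
358 71 (array([ 732.9, -115.7]), 68.3, 39.7, 6.1) 0.06180752305722769
```

View pics/t9.png

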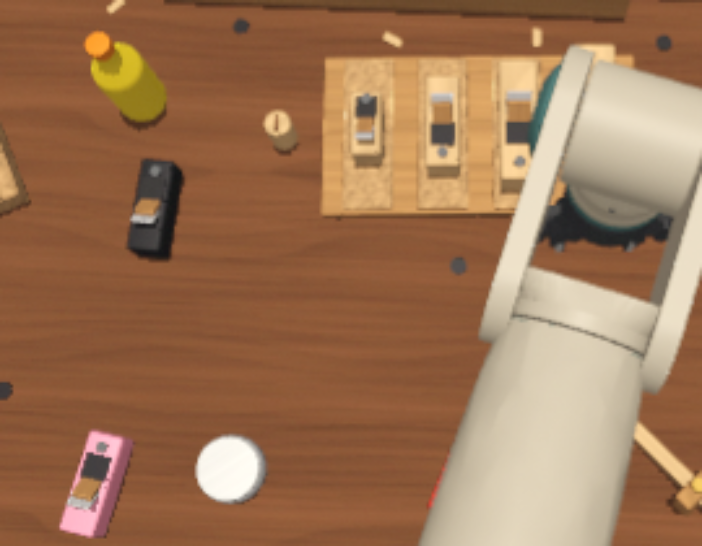

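p1 stands on the rest by the dog at (367,130), and p2 and p3 are in place. p4 is partly hidden by the arm but measured centred earlier, and nothing has touched it since.

```bash
python3 -c "
from h import *
print(robot.finish_job())"
```

```text
the job is handed in; nothing more can be done
None
```

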